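Empty the plate totes, rack the plates, and shake-check the totes

ROBOT

A 7-joint arm with a two-finger parallel gripper is mounted at the origin on the work surface. World frame = base frame: x ahead of the robot, y to its left, z up, the work surface at z = 0. Lengths are in m, angles in rad, forces in N, time in s.
With the tool pointing down it reaches from about 0.425 to 0.875 m from the base axis. Payload 8.4 kg.
Tool frame: the origin (TCP) lies midway between the tips of the shut fingers; the grasp point (between the pads) lies 19 mm behind it; z points along the fingers, y is the line along which they close (so a half turn about z gives the same grasp; the last joint's range is limited). The gripper opens to 87 mm and grips with 3 to 60 N. Pads are 19 mm wide; open, the fingers measure 117 mm over their backs; the gripper's body (75 mm by 190 mm) begins 51 mm behind the grasp point.
Start: joints at [-1.39, 0.333, 0.04, 1.465, -0.013, 1.343, -0.059], TCP at [0.18, 0.625, 0.223] pointing down, gripper open.
Joint ranges: [-2.58, 2.58], [-0.38, 2.09], [-1.3, 1.39], [0.25, 2.4], [-1.5, 4.64], [0.08, 2.09], [-2.65, 2.65]. Speed limits (rad/s): [2.22, 2.22, 2.79, 2.79, 3.14, 3.14, 3.14].

INTERFACE

Orientations are given as a unit quaternion [w, x, y, z].
In Python, from bench import arm gives the robot as it stands. The module is installed in compiled form; this text tells all that it offers.
- The arm moves only by the tool carry_out, never from a script. Its argument "increments" is a list of rows, each a list of 3 entries, a list of its own where there are three numbers: the turn, a rotation vector about the tool's x, y, z in rad, then the shift along the tool's x, y, z in m, then the finger opening in m, from 0 to 0.087. In form: [[[wx, wy, wz], [x, y, z], hand], ...]. A call has 1 to 10 rows; each row shifts and turns the commanded pose from where the row before left it, along the tool's axes as they then stand; what a row does not reach is not made up. A row lasts 1/12 s, in which the tool goes at most 41.7 mm and 7.16 degrees, less where a joint would pass 70% of its speed; a pose out of reach is approached as far as the arm can. A call with a gripper value outside its range is refused whole. The fingers move at their own pace and stop on an object; "grip_force" is the grip in N (left out, the last holds). Time passes only in rows, so rows that do not move let the fingers close. It gives the time, the measured TCP pose, the force, the opening and the grip force at its end, in the units of the state.
- arm.get_obs(): the state, without advancing time (a new reading comes with each control period).
- arm.get_image(name): name is "side" or "top"; returns a dict with "frame" (420x560x3 uint8, blue, green, red), "fx", "fy", "cx", "cy" (pixels), "k1" (the pictures are not rectified: a ray, as slopes to the right and down, at radius r is drawn at 1 + k1 r^2 times it, then the intrinsics apply), "world_from_camera" (4x4, takes a point from camera to world coordinates). Camera axes: x right, y down, z forward; pixel columns grow to the right and rows downward; lengths in m; the calibration is good to about 2 mm. A picture is of the moment at which its call begins. There is no depth.
- arm.sign_off(): hands the job in; it is judged then, once.
Trained networks look in a picture, given as the dict that the camera call returned (one of the last four; its "shot" number tells which), for a name from the list of things; names that differ only in an ending like _2 or _b are one class to them, and where a whole thing is asked for, a point or a joint stands for the part that bears it (a point fixed in the world has none). Each returns a list of dicts, best first, with "p" (0 to 1); they miss things now and then, are a little off and sometimes report something else, mostly with a low value. They report only what shows in the picture. A call takes as long as a camera call. They do not tell look-alikes from the thing itself.
- arm.trace(picture, query): "pixels" (420x560 bool, what is visible of it) and "position" ([column, row] in pixels, amid what is visible of it).
The state is a dict: "time": time; "qpos": joint angles; "dq": joint speeds; "joint_torque": joint torques, N m; "tool_pos": TCP position; "eef_rot": TCP orientation; "ft_force": force on the tool from outside, world axes, zero at the start; "torque": the same for the moment, N m; "finger_gap": finger opening in m; "gripper_force": force on a finger pad.
Only numpy, scipy, OpenCV 4.12 (cv2) and the standard library are available. Lean on these libraries where they do the work, as an engineer would, in place of code of your own. Each camera call takes 0.05 s, during which the arm holds its last target. There are 200 camera calls.

TASK

Stand every casting plate from the two totes on edge in the drying rack, each fully down in a slot of its own and centred along it, blue band up. When all the plates are racked, take the totes one after the other (either first): lift it clear by its handle, rock it lengthwise back and forth twice, about 30 degrees each way with a short pause at each end, and feel by rattle or weight whether a clamp bar is still shut inside its base; stand a tote that is empty flat in the green tray and one that still holds a bar flat in the red tray, before taking up the next; leave the tip box, tube rack, pipette and spare bar alone.

Things in the scene. Friction and masses are not known exactly. Their poses are not given: they have to be found in the camera images.
- tote_a: plate tote, pale green plastic caddy with a white handle, 130 (x, length) x 84 (y) x 88 mm, empty 230 to 270 g. Origin: centre of its underside; z up. Its deck, 28 mm above the underside, has two plate slots along x, centred at y = +31 and -31 mm, 14 mm wide between 4 mm walls reaching 50 mm above the underside.
- tote_b: plate tote, pale green plastic caddy with a yellow handle, 130 (x, length) x 84 (y) x 88 mm, empty 230 to 270 g. Origin: centre of its underside; z up. Its deck, 28 mm above the underside, has two plate slots along x, centred at y = +31 and -31 mm, 14 mm wide between 4 mm walls reaching 50 mm above the underside.
- tote_a_handle (a point): middle of the top edge of tote_a's handle: an upright blade 60 (its x) x 12 (y) mm from the deck (28 mm above the tote's underside) up to this point at 88 mm. Pinch it across y from above; finger friction about 0.6 or more. Axes as the tote's.
- tote_b_handle (a point): middle of the top edge of tote_b's handle: an upright blade 60 (its x) x 12 (y) mm from the deck (28 mm above the tote's underside) up to this point at 88 mm. Pinch it across y from above; finger friction about 0.6 or more. Axes as the tote's.
- tote_a_base (a point): centre of tote_a's base, 14 mm above its underside: a shut, opaque, hollow compartment. In some starts a steel clamp bar, 60 x 30 x 16 mm, 200 to 240 g, is left in it: unseen and not removable, it adds its weight and slides and knocks when the tote is tipped lengthwise.
- tote_b_base (a point): centre of tote_b's base, 14 mm above its underside: a shut, opaque, hollow compartment. In some starts a steel clamp bar, 60 x 30 x 16 mm, 200 to 240 g, is left in it: unseen and not removable, it adds its weight and slides and knocks when the tote is tipped lengthwise.
- plate_1: casting plate, rigid greyish white plastic, blue band along its top edge, 100 (x, length) x 8 (y, thickness) x 100 (z, height) mm, 100 g. Origin: middle of its lower edge; z up the plate. At the start it stands on edge on a tote's deck in one of its slots, its top 128 mm above the bench, 40 mm above the tote's handle. Absent in some starts.
- plate_2: casting plate, rigid greyish white plastic, blue band along its top edge, 100 (x, length) x 8 (y, thickness) x 100 (z, height) mm, 100 g. Origin: middle of its lower edge; z up the plate. At the start it stands on edge on a tote's deck in one of its slots, its top 128 mm above the bench, 40 mm above the tote's handle. Absent in some starts.
- plate_3: casting plate, rigid greyish white plastic, blue band along its top edge, 100 (x, length) x 8 (y, thickness) x 100 (z, height) mm, 100 g. Origin: middle of its lower edge; z up the plate. At the start it stands on edge on a tote's deck in one of its slots, its top 128 mm above the bench, 40 mm above the tote's handle. Absent in some starts.
- plate_4: casting plate, rigid greyish white plastic, blue band along its top edge, 100 (x, length) x 8 (y, thickness) x 100 (z, height) mm, 100 g. Origin: middle of its lower edge; z up the plate. At the start it stands on edge on a tote's deck in one of its slots, its top 128 mm above the bench, 40 mm above the tote's handle. Absent in some starts.
- rack: white slotted drying rack fixed to the bench, 120 (x) x 213 (y) x 42 mm. Origin: centre of its underside, z up. Four slots, 13 mm wide with rounded mouths, run along x, centred at y = -75, -25, 25, 75 mm; slot floor 8 mm above the underside, walls up to 42 mm. Each takes one plate, lengthwise along x, blue band up; it leans a little.
- tray_green: Green plastic tray fixed to the bench, 190 (x) x 240 (y) mm, floor 5 mm thick, rim 16 mm high, 5 mm thick. Origin: centre of its underside. Two totes fit side by side, lengthwise along its x, at about y = +57 and -57 mm. Swapped with the other tray in some starts. For totes that are quite empty.
- tray_red: Red plastic tray fixed to the bench, 190 (x) x 240 (y) mm, floor 5 mm thick, rim 16 mm high, 5 mm thick. Origin: centre of its underside. Two totes fit side by side, lengthwise along its x, at about y = +57 and -57 mm. Swapped with the other tray in some starts. For totes that still have a bar inside.
- tip_box: bystander: blue pipette tip box, 87 x 122 x 63 mm, origin centre of underside
- tube_rack: bystander: white foam block with four pink-capped tubes, 60 x 170 mm, 123 mm high, origin centre of underside
- spare_bar: bystander: a spare steel clamp bar, 60 x 30 x 16 mm, lying on the bench in some starts, origin centre of underside
- pipette: bystander: white pipette lying along its y, 240 mm long, 26 mm thick, origin under its middle
Not all that is in view belongs to the job. Leave any brown or orange look-alike of the plate_3 alone.

How it is judged:
By the outcome, as a careful person would: the job done as asked, in the order asked, and still so for the second after the job is handed in, with the robot touching nothing.
Of plate_1, plate_2, plate_3, plate_4 only 2 to 4 are there at a start; the rules pass over those that are not, and their reading is None.
Of bar_a, bar_b, spare_bar only 1 to 2 are there at a start; the rules pass over those that are not, and their reading is None.
At some moment in a run one of tote_a, tote_b may be knocked a few centimetres aside while the robot is not near it.
It also fails if it takes over 210 s, if anything falls off the work surface, if the arm or the gripper's body presses on something with over 40 N, if the wrist force passes 120 N, or if a joint passes its speed limit or range.

## Working session

There is one attempt and no reset: what is moved stays moved. The work goes in short steps, Python scripts to look and compute and a tool call to move; the robot and the scene stay as the last step left them, time stands still between calls to the robot, and variables do not carry over. Pictures are saved under pics/ and viewed, at most 14 in all, crops included, and the job is handed in when it is done.

Besides the shell and the picture viewer there is one more tool, called after "Request:" as name([rows], argument=value, ...), one row to a line, values as JSON. carry_out: Moves the arm, as the interface text tells. Its arguments: {"type":"object","properties":{"increments":{"type":"array"},"grip_force":{"type":"number"}},"required":["increments"]}

```bash
mkdir -p pics; cat > h.py <<'E'
import numpy as np, cv2
from bench import arm
def ray(im,px):
    K=np.array([[im['fx'],0,im['cx']],[0,im['fy'],im['cy']],[0,0,1.]])
    s=(np.array(px,float)-[im['cx'],im['cy']])/[im['fx'],im['fy']]
    u=s.copy()
    for _ in range(20): u=s/(1+im['k1']*(u@u))
    T=np.array(im['world_from_camera']); return T[:3,3],T[:3,:3]@np.array([*u,1])
def onz(im,px,z):
    o,d=ray(im,px); return (o+d*(z-o[2])/d[2])[:2]
def proj(im,P):
    T=np.array(im['world_from_camera']); c=T[:3,:3].T@(np.array(P)-T[:3,3]); u=c[:2]/c[2]
    u=u*(1+im['k1']*(u@u)); return u*[im['fx'],im['fy']]+[im['cx'],im['cy']]
def shot(n,f=None):
    im=arm.get_image(n)
    if f: cv2.imwrite('pics/'+f,im['frame'])
    return im
E
python3 - <<'E'
from h import *
for n in ['top','side']:
    im=shot(n,n+'0.png'); print(n,np.round(im['world_from_camera'],3).tolist(),im['fx'],im['k1'])
    for q in ['tote_a','tote_a_handle','plate_1','rack','tray_green','tray_red','spare_bar']:
        for r in arm.trace(im,q)[:6]:
            print(q,round(r['p'],2),np.round(r['position']),r['pixels'].sum(),np.round(onz(im,r['position'],0.1),3))
print(arm.get_obs())
E
```

```text
top [[-0.002, -0.991, 0.137, 0.384], [-1.0, 0.001, -0.009, 0.029], [0.009, -0.137, -0.991, 1.172], [0.0, 0.0, 0.0, 1.0]] 383.76607415224646 0.013001800339904102
tote_a 0.93 [315. 249.] 870 [ 0.42  -0.088]
tote_a 0.87 [242. 246.] 845 [0.43  0.113]
tote_a_handle 0.96 [319. 252.] 915 [ 0.412 -0.101]
plate_1 0.97 [138. 310.] 506 [0.256 0.395]
plate_1 0.72 [196. 308.] 319 [0.263 0.238]
plate_1 0.7 [233. 247.] 221 [0.426 0.139]
plate_1 0.69 [225. 186.] 314 [0.598 0.163]
plate_1 0.56 [253. 236.] 128 [0.458 0.083]
plate_1 0.51 [328. 245.] 327 [ 0.432 -0.126]
rack 0.74 [294. 181.] 2698 [ 0.615 -0.032]
tray_green 0.53 [246. 242.] 964 [0.441 0.103]
tray_green 0.5 [232. 246.] 169 [0.428 0.144]
tray_red 0.87 [401. 244.] 5017 [ 0.434 -0.328]
spare_bar 0.46 [305. 253.] 216 [ 0.409 -0.06 ]
side [[0.881, -0.263, 0.394, 0.101], [-0.473, -0.456, 0.754, -0.828], [-0.018, -0.85, -0.526, 0.66], [0.0, 0.0, 0.0, 1.0]] 433.67574674208737 -0.016176217532250917
tote_a 0.8 [226. 224.] 870 [ 0.372 -0.005]
tote_a 0.68 [262. 271.] 1385 [ 0.372 -0.2  ]
tote_a 0.48 [367. 212.] 433 [ 0.692 -0.127]
tote_a_handle 0.82 
[... 444 characters left out ...]
, 'qpos': array([-1.39019163,  0.33315288,  0.03991482,  1.46539001, -0.01340491,
        1.34332392, -0.05847378]), 'dq': array([-0.00188672,  0.00034995,  0.00019011,  0.00016429, -0.00069669,
       -0.00055665,  0.00010459]), 'joint_torque': array([ 3.51922854e-04, -6.56038070e+01,  1.33282486e+00, -4.04034233e+01,
       -5.98120806e-02,  3.46493977e-02, -1.55958116e-06]), 'tool_pos': array([0.17951983, 0.6246862 , 0.22258147]), 'eef_rot': array([-5.08568577e-06,  1.39456006e-01,  9.90228268e-01, -3.73779165e-06]), 'ft_force': array([-0.92855988, -0.74891595,  1.0016187 ]), 'torque': array([-0.01110115,  0.07257396,  0.0119496 ]), 'gripper_force': 0.0, 'finger_gap': 0.08677419671280218}
```

View pics/top0.png

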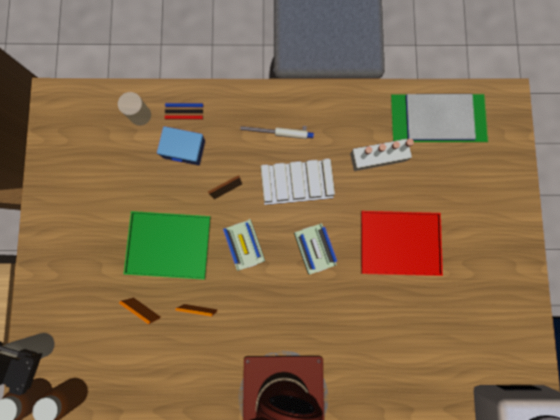

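View pics/side0.png

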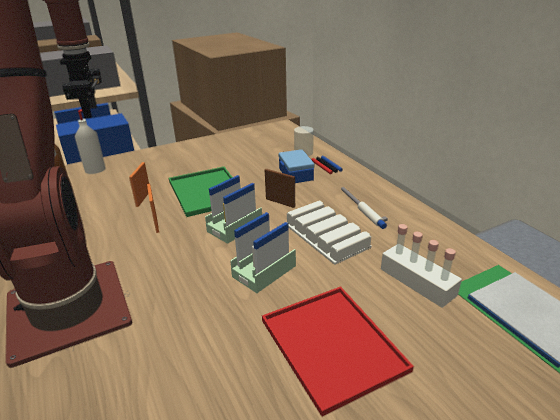

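Four white plates with blue bands (two in each tote: top px ~231,247 / 253,236 / 306,253 / 328,245). The orange (140,310; 196,310) and brown (225,187) ones are look-alikes. The yellow handle (242,246) is tote_b, so the other tote (315,249) is tote_a. I'll measure by rectifying to the right heights.

```bash
cat >> h.py <<'E'
def ortho(im,z,x0,x1,y0,y1,s=2000):
    # rows: x from x1 down to x0 ; cols: y from y1 down to y0 ; px = s per m
    C=[(x1,y1),(x1,y0),(x0,y0),(x0,y1)]
    w,h=int((y1-y0)*s),int((x1-x0)*s)
    X,Y=np.meshgrid(y1-np.arange(w)/s, x1-np.arange(h)/s)
    T=np.array(im['world_from_camera']); P=np.stack([Y,X,np.full_like(X,z)],-1)-T[:3,3]
    c=P@T[:3,:3]; u=c[...,:2]/c[...,2:]; u=u*(1+im['k1']*(u**2).sum(-1,keepdims=True))
    m=(u*[im['fx'],im['fy']]+[im['cx'],im['cy']]).astype(np.float32)
    return cv2.remap(im['frame'],m[...,0],m[...,1],cv2.INTER_CUBIC)
def rects(mask,x1,y1,s=2000,amin=300):
    out=[]
    cs,_=cv2.findContours(mask.astype(np.uint8),cv2.RETR_EXTERNAL,cv2.CHAIN_APPROX_NONE)
    for c in cs:
        if cv2.contourArea(c)<amin: continue
        b=cv2.boxPoints(cv2.minAreaRect(c)); P=np.stack([x1-b[:,1]/s,y1-b[:,0]/s],1)
        e=[P[1]-P[0],P[2]-P[1]]; L=[np.linalg.norm(v) for v in e]; k=int(np.argmax(L)); d=e[k]
        if d[0]<0:d=-d
        out.append((P.mean(0).round(4),np.round([max(L),min(L)],4),round(float(np.arctan2(d[1],d[0])),3)))
    return out
def blue(o):
    h=cv2.cvtColor(o,cv2.COLOR_BGR2HSV); return (abs(h[...,0].astype(int)-115)<14)&(h[...,1]>110)&(h[...,2]>50)
def yellow(o):
    h=cv2.cvtColor(o,cv2.COLOR_BGR2HSV); return (abs(h[...,0].astype(int)-27)<6)&(h[...,1]>150)&(h[...,2]>120)
E
python3 - <<'E'
from h import *
im=shot('top')
o=ortho(im,0.128,.3,.6,-.2,.2)
print('blue128'); [print(r) for r in rects(blue(o),.6,.2)]
o2=ortho(im,0.088,.3,.6,-.2,.2); print('yel088'); [print(r) for r in rects(yellow(o2),.6,.2,amin=150)]
o3=ortho(im,0.042,.45,.75,-.25,.15); cv2.imwrite('pics/o.png',np.hstack([o,o3])[::1,::1][:, ::1][:600,:][:, :].copy() if 0 else cv2.resize(np.vstack([o,o3]),None,fx=.5,fy=.5,interpolation=cv2.INTER_AREA))
g=cv2.cvtColor(o3,cv2.COLOR_BGR2HSV); print('rack');[print(r) for r in rects((g[...,1]<45)&(g[...,2]>130),.75,.15)]
o4=ortho(im,0.016,.2,.65,-.6,.6,1000);g=cv2.cvtColor(o4,cv2.COLOR_BGR2HSV).astype(int)
print('green');[print(r) for r in rects((abs(g[...,0]-62)<12)&(g[...,1]>150),.65,.6,1000,5000)]
print('red');[print(r) for r in rects(((g[...,0]<6)|(g[...,0]>174))&(g[...,1]>180),.65,.6,1000,5000)]
E
```

```text
blue128
(array([ 0.4135, -0.0637], dtype=float32), array([0.0969, 0.0086], dtype=float32), 0.327)
(array([0.4298, 0.1438], dtype=float32), array([0.0985, 0.009 ], dtype=float32), 0.34)
(array([ 0.4332, -0.1226], dtype=float32), array([0.0971, 0.0093], dtype=float32), 0.326)
(array([0.446 , 0.0847], dtype=float32), array([0.0976, 0.0073], dtype=float32), 0.343)
yel088
(array([0.4364, 0.1136], dtype=float32), array([0.0578, 0.0109], dtype=float32), 0.349)
rack
(array([ 0.4718, -0.0768], dtype=float32), array([0.0815, 0.0425], dtype=float32), -1.571)
(array([0.47  , 0.1178], dtype=float32), array([0.0672, 0.063 ], dtype=float32), -1.253)
(array([ 0.6261, -0.0449], dtype=float32), array([0.2119, 0.1229], dtype=float32), -1.473)
(array([ 0.7005, -0.2365], dtype=float32), array([0.0611, 0.0373], dtype=float32), 0.182)
green
(array([0.4379, 0.3453], dtype=float32), array([0.2387, 0.1869], dtype=float32), 1.504)
red
(array([ 0.443 , -0.3574], dtype=float32), array([0.242 , 0.1887], dtype=float32), 1.543)
```

View pics/o.png

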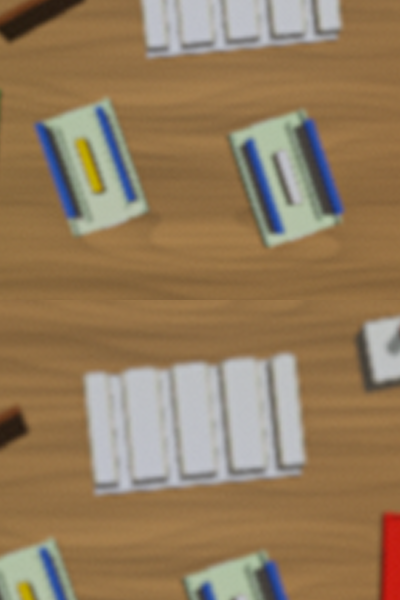

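```bash
cat >> h.py <<'E'
from scipy.spatial.transform import Rotation as Rn
def yawpose(o=None):
    o=o or arm.get_obs(); w,x,y,z=o['eef_rot']; R=Rn.from_quat([x,y,z,w]).as_matrix()
    return np.array(o['tool_pos']),float(np.arctan2(R[1,0],R[0,0]))
def plan(way,start=None):
    # way: list of (x,y,z,yaw): prints tool-z turn, then shift in tool axes (tool down, x at yaw)
    p,a=start or yawpose()
    print('at',p.round(4),round(a,3))
    for x,y,z,t in way:
        tr=-((t-a+np.pi)%(2*np.pi)-np.pi); c,s=np.cos(t),np.sin(t); d=np.array([x,y,z])-p
        print('turn %.3f shift %.4f %.4f %.4f'%(tr,c*d[0]+s*d[1],s*d[0]-c*d[1],-d[2])); p,a=np.array([x,y,z]),t
E
python3 - <<'E'
from h import *
from scipy.optimize import minimize
def fit(im):
    x1,y1,s=.75,.15,1000
    o=ortho(im,.042,.5,x1,-.25,y1,s); g=cv2.cvtColor(o,cv2.COLOR_BGR2GRAY).astype(float)
    h=cv2.cvtColor(o,cv2.COLOR_BGR2HSV); g[h[...,1]>60]=60
    g=cv2.GaussianBlur(g,(0,0),1.5)
    X,Y=np.meshgrid(y1-np.arange(g.shape[1])/s,x1-np.arange(g.shape[0])/s); X,Y=Y,X
    def cost(p):
        c,n=np.cos(p[2]),np.sin(p[2]); u=c*(X-p[0])+n*(Y-p[1]); v=-n*(X-p[0])+c*(Y-p[1])
        sg=lambda t:1/(1+np.exp(-np.clip(t/.002,-40,40)))
        m=sg(.06-abs(u))*sg(.1065-abs(v))
        for k in(-75,-25,25,75): m=m*(1-sg(.0065-abs(v-k/1e3)))
        W=(abs(u)<.09)&(abs(v)<.13)
        return -np.corrcoef(m[W],g[W])[0,1]
    r=min((minimize(cost,[.626+dx,-.045,.098],method='Nelder-Mead',options=dict(initial_simplex=np.array([.626+dx,-.045,.098])+np.array([[0,0,0],[.006,0,0],[0,.006,0],[0,0,.04]]))) for dx in(-.004,.004)),key=lambda r:r.fun)
    return r.x.round(4),r.fun
for n in('top','side'): print(n,*fit(shot(n)))
plan([(.18,.625,.27,.327),(.4277,-.0589,.27,.327),(.4277,-.0589,.093,.327)])
E
```

```text
top [ 0.6268 -0.0473  0.105 ] -0.8564210344790183
side [ 0.6289 -0.0453  0.0984] -0.8869384369580392
at [0.1795 0.6247 0.2226] 2.862
turn 2.535 shift 0.0006 -0.0001 -0.0474
turn -0.000 shift 0.0149 0.7272 -0.0000
turn -0.000 shift 0.0000 0.0000 0.1770
```

Request:
carry_out([
  [[0,0,0.125],[0,0,-0.005],0.035],
  [[0,0,0.125],[0,0,-0.005],0.035],
  [[0,0,0.125],[0,0,-0.005],0.035],
  [[0,0,0.125],[0,0,-0.005],0.035],
  [[0,0,0.125],[0,0,-0.005],0.035],
  [[0,0,0.125],[0,0,-0.005],0.035],
  [[0,0,0.125],[0,0,-0.005],0.035],
  [[0,0,0.125],[0,0,-0.005],0.035],
  [[0,0,0.125],[0,0,-0.005],0.035],
  [[0,0,0.125],[0,0,-0.005],0.035],
], grip_force=25)

```text
time: 1.78
tool_pos: [0.1795, 0.6247, 0.2728]
eef_rot: [-0.0, 0.695, 0.719, -0.0]
ft_force: [-0.2, -0.3, 0.2]
finger_gap: 0.0363
gripper_force: 0.0
```

Request:
carry_out([
  [[0,0,0.125],[0,0,0],0.035],
  [[0,0,0.125],[0,0,0],0.035],
  [[0,0,0.125],[0,0,0],0.035],
  [[0,0,0.125],[0,0,0],0.035],
  [[0,0,0.125],[0,0,0],0.035],
  [[0,0,0.125],[0,0,0],0.035],
  [[0,0,0.125],[0,0,0],0.035],
  [[0,0,0.125],[0,0,0],0.035],
  [[0,0,0.125],[0,0,0],0.035],
  [[0,0,0.125],[0,0,0],0.035],
])

```text
time: 2.62
tool_pos: [0.1795, 0.6247, 0.2726]
eef_rot: [-0.0, 0.984, 0.177, -0.0]
ft_force: [-0.1, -0.2, -0.4]
finger_gap: 0.0349
gripper_force: 0.0
```

```bash
python3 - <<'E'
from h import *
plan([(.446,.0847,.27,.343),(.446,.0847,.093,.343)])
E
```

```text
at [0.1795 0.6247 0.2726] 0.356
turn 0.013 shift 0.0694 0.5982 0.0026
turn -0.000 shift 0.0000 0.0000 0.1770
```

Request:
carry_out([
  [[0,0,0.013],[0.0046,0.04,0],0.035],
  [[0,0,0],[0.0046,0.04,0],0.035],
  [[0,0,0],[0.0046,0.04,0],0.035],
  [[0,0,0],[0.0046,0.04,0],0.035],
  [[0,0,0],[0.0046,0.04,0],0.035],
  [[0,0,0],[0.0046,0.04,0],0.035],
  [[0,0,0],[0.0046,0.04,0],0.035],
  [[0,0,0],[0.0046,0.04,0],0.035],
  [[0,0,0],[0.0046,0.04,0],0.035],
  [[0,0,0],[0.0046,0.04,0],0.035],
])

```text
time: 3.45
tool_pos: [0.3605, 0.2628, 0.2727]
eef_rot: [-0.0, 0.985, 0.174, 0.0]
ft_force: [0.5, 0.3, 0.3]
finger_gap: 0.0347
gripper_force: 0.0
```

Request:
carry_out([
  [[0,0,0],[0.0046,0.04,0],0.035],
  [[0,0,0],[0.0046,0.04,0],0.035],
  [[0,0,0],[0.0046,0.04,0],0.035],
  [[0,0,0],[0.0046,0.04,0.01],0.035],
  [[0,0,0],[0.0046,0.038,0.03],0.035],
  [[0,0,0],[0,0,0.03],0.035],
  [[0,0,0],[0,0,0],0.035],
])

```text
time: 4.03
tool_pos: [0.4449, 0.0887, 0.2031]
eef_rot: [0.0, 0.985, 0.172, -0.002]
ft_force: [-1.3, 0.4, -0.7]
finger_gap: 0.0354
gripper_force: 0.0
```

```bash
python3 - <<'E'
from h import *
im=shot('top'); o=ortho(im,0.128,.3,.6,-.2,.2)
[print(r) for r in rects(blue(o),.6,.2)]
print(arm.get_obs()['qpos'].round(2))
plan([(.446,.0847,.093,.343)])
im=shot('side','s1.png')
E
```

```text
(array([ 0.4134, -0.0637], dtype=float32), array([0.0968, 0.0087], dtype=float32), 0.329)
(array([ 0.4332, -0.1225], dtype=float32), array([0.0971, 0.0094], dtype=float32), 0.326)
[-1.3  -0.17  0.93  1.97  0.14  1.28 -1.64]
at [0.4453 0.0904 0.2054] 0.347
turn 0.004 shift -0.0013 0.0057 0.1124
```

View pics/s1.png

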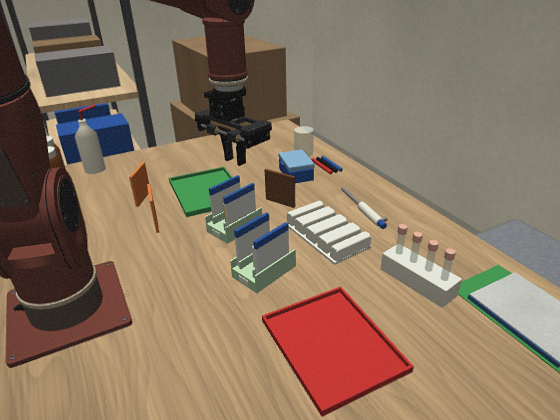

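Gripper hovers above the tote_b inner plate (band at ~240,190); both totes unmoved. Continue down.

Request:
carry_out([
  [[0,0,0],[-0.001,0.006,0.03],0.035],
  [[0,0,0],[0,0,0],0.035],
  [[0,0,0],[0,0,0],0.035],
])

```text
time: 4.38
tool_pos: [0.4475, 0.0862, 0.1777]
eef_rot: [0.0, 0.985, 0.174, -0.0]
ft_force: [-0.4, 0.3, -0.1]
finger_gap: 0.0349
gripper_force: 0.0
```

```bash
python3 - <<'E'
from h import *
o=arm.get_obs();print(o['qpos'].round(3),o['dq'].round(3),o['eef_rot'].round(4)); plan([(.446,.0847,.093,.343)])
E
```

```text
[-1.3   -0.135  0.963  2.012  0.119  1.211 -1.605] [ 0.002 -0.015 -0.009 -0.032  0.007  0.009 -0.005] [ 3.000e-04  9.847e-01  1.740e-01 -4.000e-04]
at [0.4475 0.0862 0.1777] 0.35
turn 0.007 shift -0.0019 0.0009 0.0847
```

Request:
carry_out([
  [[0,0,0.007],[-0.002,0.001,0.02],0.035],
  [[0,0,0],[0,0,0.025],0.035],
  [[0,0,0],[0,0,0.025],0.035],
  [[0,0,0],[0,0,0.015],0.035],
  [[0,0,0],[0,0,0],0.0],
  [[0,0,0],[0,0,0],0.0],
  [[0,0,0],[0,0,0],0.0],
  [[0,0,0],[0,0,0],0.0],
  [[0,0,0],[0,0,0],0.0],
])

```text
time: 5.13
tool_pos: [0.4471, 0.0844, 0.0931]
eef_rot: [-0.001, 0.985, 0.17, 0.001]
ft_force: [-0.1, 1.0, 0.0]
finger_gap: 0.0096
gripper_force: 0.4
```

Request:
carry_out([
  [[0,0,0],[0,0,0],0.0],
  [[0,0,0],[0,0,-0.02],0.0],
  [[0,0,0],[0,0,-0.03],0.0],
  [[0,0,0],[0,0,-0.04],0.0],
  [[0,0,0],[0,0,-0.04],0.0],
  [[0,0,0],[0,0,0],0.0],
])

```text
time: 5.63
tool_pos: [0.4495, 0.0846, 0.2288]
eef_rot: [-0.002, 0.986, 0.17, 0.004]
ft_force: [1.2, 0.9, -0.9]
finger_gap: 0.0079
gripper_force: 25.0
```

```bash
python3 - <<'E'
from h import *
print(arm.get_obs()['qpos'].round(3))
plan([(.620,.0286,.225,.10),(.620,.0286,.08,.10)])
E
```

```text
[-1.324 -0.217  0.937  1.942  0.177  1.324 -1.671]
at [0.4495 0.0846 0.2288] 0.341
turn 0.241 shift 0.1641 0.0727 0.0038
turn -0.000 shift 0.0000 0.0000 0.1450
```

Request:
carry_out([
  [[0,0,0.12],[0,0,0],0.0],
  [[0,0,0.121],[0,0,0],0.0],
  [[0,0,0],[0.027,0.012,0],0.0],
  [[0,0,0],[0.028,0.012,0],0.0],
  [[0,0,0],[0.028,0.012,0],0.0],
  [[0,0,0],[0.027,0.012,0],0.0],
  [[0,0,0],[0.027,0.012,0],0.0],
  [[0,0,0],[0.027,0.012,0.03],0.0],
  [[0,0,0],[0,0,0.03],0.0],
  [[0,0,0],[0,0,0.02],0.0],
])

```text
time: 6.47
tool_pos: [0.614, 0.0276, 0.1391]
eef_rot: [0.001, 0.999, 0.049, -0.002]
ft_force: [-1.2, 0.2, -1.6]
finger_gap: 0.0073
gripper_force: 25.0
```

Request:
carry_out([
  [[0,0,0],[0,0,0],0.0],
  [[0,0,0],[0,0,0],0.0],
])

```text
time: 6.63
tool_pos: [0.6133, 0.0295, 0.1419]
eef_rot: [0.0, 0.999, 0.05, -0.001]
ft_force: [-1.0, -0.3, 0.3]
finger_gap: 0.0077
gripper_force: 25.0
```

```bash
python3 - <<'E'
from h import *
o=arm.get_obs();print(o['qpos'].round(3),o['eef_rot'].round(4)); p,a=yawpose()
plan([(.620,.0286,.073,.10)])
im=shot('side','s2.png'); f=im['frame'].copy()
# predicted plate bottom corners and slot mouth
for s in(-.05,.05):
    for t in(-.0065,.0065):
        c,n=np.cos(.1),np.sin(.1)
        q=np.array([.6275+c*s*1.2-n*(.075+t),-.046+n*s*1.2+c*(.075+t),.042]); cv2.circle(f,tuple(proj(im,q).round().astype(int)),1,(0,0,255),-1)
    for t in(-.004,.004):
        c,n=np.cos(a),np.sin(a)
        q=np.array([p[0]+c*s-n*t,p[1]+n*s+c*t,p[2]-.065]); cv2.circle(f,tuple(proj(im,q).round().astype(int)),1,(0,255,0),-1)
cv2.imwrite('pics/s2.png',cv2.resize(f[130:280,250:450],None,fx=4,fy=4,interpolation=cv2.INTER_CUBIC))
E
```

```text
[-0.895  0.481  1.026  1.693 -0.434  1.219 -1.235] [ 2.000e-04  9.987e-01  5.010e-02 -1.200e-03]
at [0.6133 0.0295 0.1419] 0.1
turn 0.000 shift 0.0065 0.0015 0.0689
```

View pics/s2.png

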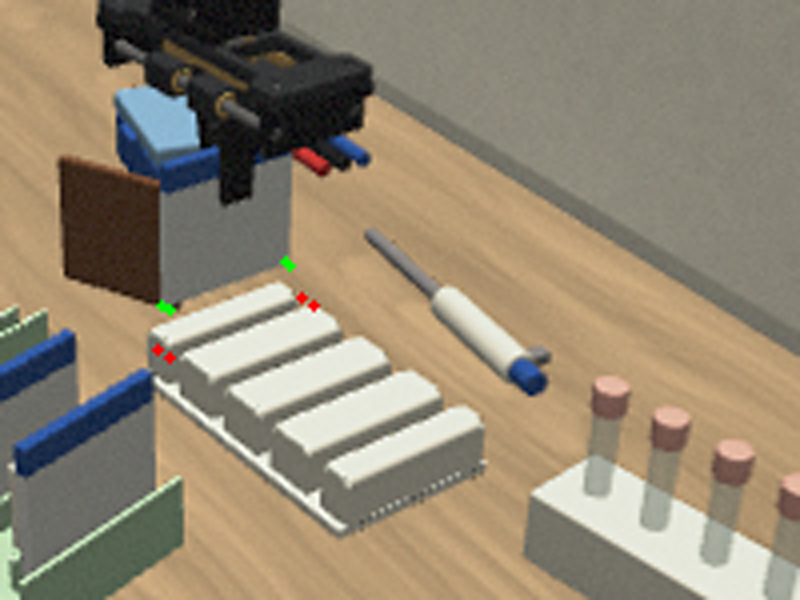

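Request:
carry_out([
  [[0,0,0],[0.0065,0.0015,0.01],0.0],
  [[0,0,0],[0,0,0.01],0.0],
  [[0,0,0],[0,0,0.01],0.0],
  [[0,0,0],[0,0,0.005],0.0],
  [[0,0,0],[0,0,0.005],0.0],
  [[0,0,0],[0,0,0.005],0.0],
  [[0,0,0],[0,0,0.0],0.0],
])

```text
time: 7.27
tool_pos: [0.6199, 0.0288, 0.0962]
eef_rot: [-0.0, 0.999, 0.05, -0.001]
ft_force: [-0.2, 0.2, -1.9]
finger_gap: 0.008
gripper_force: 25.0
```

```bash
python3 - <<'E'
from h import *
o=arm.get_obs();print(o['ft_force'].round(1),o['torque'].round(2)); plan([(.620,.0286,.073,.10)])
E
```

```text
[-0.2  0.2 -1.9] [-0.    0.18  0.  ]
at [0.6199 0.0288 0.0962] 0.1
turn 0.000 shift 0.0001 0.0002 0.0232
```

Request:
carry_out([
  [[0,0,0],[0,0,0.006],0.0],
  [[0,0,0],[0,0,0.006],0.0],
  [[0,0,0],[0,0,0.006],0.0],
  [[0,0,0],[0,0,0.003],0.0],
  [[0,0,0],[0,0,0.0],0.0],
])

```text
time: 7.68
tool_pos: [0.6199, 0.0287, 0.0752]
eef_rot: [0.0, 0.999, 0.05, -0.001]
ft_force: [-0.2, -0.1, -0.8]
finger_gap: 0.0077
gripper_force: 25.0
```

Request:
carry_out([
  [[0,0,0],[0,0,0.002],0.0],
  [[0,0,0],[0,0,0],0.03],
  [[0,0,0],[0,0,0],0.03],
  [[0,0,0],[0,0,0],0.03],
  [[0,0,0],[0,0,-0.02],0.03],
  [[0,0,0],[0,0,-0.03],0.035],
  [[0,0,0],[0,0,-0.04],0.035],
  [[0,0,0],[0,0,-0.04],0.035],
  [[0,0,0],[0,0,-0.01],0.035],
  [[0,0,0],[0,0,0],0.035],
])

```text
time: 8.52
tool_pos: [0.6225, 0.0282, 0.2181]
eef_rot: [-0.001, 0.999, 0.05, 0.003]
ft_force: [1.3, -0.6, -0.7]
finger_gap: 0.0348
gripper_force: 0.0
```

```bash
python3 - <<'E'
from h import *
print(arm.get_obs()['qpos'].round(2))
im=shot('top')
o=ortho(im,0.128,.3,.6,-.2,.2); [print(r) for r in rects(blue(o),.6,.2)]
o=ortho(im,0.108,.5,.75,-.2,.15); print('rack');[print(r) for r in rects(blue(o),.75,.15)]
plan([(.4298,.1438,.19,.341),(.4298,.1438,.093,.341),(.4298,.1438,.225,.341),(.625,-.0211,.14,.1)])
E
```

```text
[-0.91  0.43  1.07  1.58 -0.39  1.35 -1.27]
(array([ 0.4134, -0.0637], dtype=float32), array([0.0968, 0.0086], dtype=float32), 0.326)
(array([ 0.4332, -0.1225], dtype=float32), array([0.0971, 0.0093], dtype=float32), 0.326)
rack
(array([ 0.7452, -0.0785], dtype=float32), array([0.015 , 0.0095], dtype=float32), -1.571)
at [0.6215 0.0286 0.2157] 0.101
turn -0.240 shift -0.1421 -0.1726 0.0257
turn -0.000 shift 0.0000 0.0000 0.0970
turn -0.000 shift 0.0000 0.0000 -0.1320
turn 0.241 shift 0.1778 0.1836 0.0850
```

Request:
carry_out([
  [[0,0,-0.12],[0,0,0],0.03],
  [[0,0,-0.12],[0,0,0],0.03],
  [[0,0,0],[-0.0237,-0.0288,0],0.03],
  [[0,0,0],[-0.0237,-0.0288,0],0.03],
  [[0,0,0],[-0.0237,-0.0288,0],0.03],
  [[0,0,0],[-0.0237,-0.0288,0],0.03],
  [[0,0,0],[-0.0237,-0.0288,0],0.03],
  [[0,0,0],[-0.0237,-0.0288,0.0],0.03],
  [[0,0,0],[0,0,0.025],0.03],
  [[0,0,0],[0,0,0],0.03],
])

```text
time: 9.4
tool_pos: [0.4249, 0.1457, 0.1864]
eef_rot: [-0.001, 0.985, 0.173, -0.002]
ft_force: [-1.1, -0.9, -1.0]
finger_gap: 0.0299
gripper_force: 0.0
```

Request:
carry_out([
  [[0,0,0],[0,0,0],0.03],
  [[0,0,0],[0,0,0],0.03],
])

```text
time: 9.57
tool_pos: [0.4294, 0.1428, 0.1893]
eef_rot: [0.001, 0.986, 0.168, -0.001]
ft_force: [0.2, -0.4, -0.0]
finger_gap: 0.0302
gripper_force: 0.0
```

```bash
python3 - <<'E'
from h import *
print(arm.get_obs()['qpos'].round(2))
im=shot('top')
o=ortho(im,0.108,.5,.75,-.2,.15); print('rack');[print(r) for r in rects(blue(o),.75,.15)]
im=shot('side'); o=ortho(im,0.128,.3,.6,-.2,.25); print('side');[print(r) for r in rects(blue(o),.6,.25)]
o=ortho(im,0.108,.5,.75,-.2,.15); print('rack');[print(r) for r in rects(blue(o),.75,.15)]
plan([(.4298,.1438,.093,.341)])
E
```

```text
[-1.45 -0.17  0.96  2.    0.15  1.24 -1.78]
rack
(array([0.6185, 0.0287], dtype=float32), array([0.0985, 0.0064], dtype=float32), 0.1)
(array([ 0.7457, -0.0785], dtype=float32), array([0.015 , 0.0085], dtype=float32), -1.571)
side
(array([ 0.4097, -0.0738], dtype=float32), array([0.1143, 0.0291], dtype=float32), 0.322)
(array([0.4255, 0.1337], dtype=float32), array([0.1176, 0.0337], dtype=float32), 0.339)
(array([ 0.4282, -0.1324], dtype=float32), array([0.114 , 0.0266], dtype=float32), 0.322)
(array([ 0.5701, -0.0142], dtype=float32), array([0.0624, 0.0315], dtype=float32), 0.086)
(array([0.5955, 0.059 ], dtype=float32), array([0.019, 0.009], dtype=float32), -1.571)
(array([0.5942, 0.1308], dtype=float32), array([0.0575, 0.0115], dtype=float32), -1.571)
rack
(array([0.6131, 0.0185], dtype=float32), array([0.1158, 0.0325], dtype=float32), 0.086)
(array([ 0.682 , -0.1882], dtype=float32), array([0.0225, 0.021 ], dtype=float32), -1.571)
(array([0.65  , 0.1129], dtype=float32), array([0.0876, 0.0733], dtype=float32), -0.173)
at [0.4299 0.1429 0.1896] 0.338
turn -0.003 shift 0.0002 -0.0009 0.0966
```

Request:
carry_out([
  [[0,0,0],[0,-0.001,0.03],0.03],
  [[0,0,0],[0,0,0.03],0.03],
  [[0,0,0],[0,0,0.025],0.03],
  [[0,0,0],[0,0,0.012],0.03],
  [[0,0,0],[0,0,0],0.0],
  [[0,0,0],[0,0,0],0.0],
  [[0,0,0],[0,0,0],0.0],
  [[0,0,0],[0,0,0],0.0],
  [[0,0,0],[0,0,0],0.0],
  [[0,0,0],[0,0,0],0.0],
])

```text
time: 10.5
tool_pos: [0.4293, 0.1454, 0.0933]
eef_rot: [-0.001, 0.986, 0.169, 0.0]
ft_force: [-0.4, -1.2, 8.2]
finger_gap: 0.0074
gripper_force: 25.0
```

Request:
carry_out([
  [[0,0,0],[0,0,-0.02],0.0],
  [[0,0,0],[0,0,-0.03],0.0],
  [[0,0,0],[0,0,-0.04],0.0],
  [[0,0,0],[0,0,-0.04],0.0],
  [[0,0,0],[0,0,0],0.0],
  [[0,0,0],[0,0,0],0.0],
])

```text
time: 11.0
tool_pos: [0.4296, 0.1458, 0.2244]
eef_rot: [-0.002, 0.986, 0.169, 0.001]
ft_force: [-0.6, 0.3, -1.3]
finger_gap: 0.0077
gripper_force: 25.0
```

```bash
python3 - <<'E'
from h import *
plan([(.625,-.0211,.225,.10)])
E
```

```text
at [0.4296 0.1458 0.2244] 0.341
turn 0.241 shift 0.1778 0.1856 -0.0006
```

Request:
carry_out([
  [[0,0,0.12],[0,0,0],0.0],
  [[0,0,0.121],[0,0,0],0.0],
  [[0,0,0],[0.0254,0.0265,0],0.0],
  [[0,0,0],[0.0254,0.0265,0],0.0],
  [[0,0,0],[0.0254,0.0265,0],0.0],
  [[0,0,0],[0.0254,0.0265,0],0.0],
  [[0,0,0],[0.0254,0.0265,0],0.0],
  [[0,0,0],[0.0254,0.0265,0],0.0],
  [[0,0,0],[0.0254,0.0265,0],0.0],
  [[0,0,0],[0,0,0],0.0],
])

```text
time: 11.83
tool_pos: [0.6115, -0.0197, 0.2201]
eef_rot: [0.003, 0.999, 0.043, -0.002]
ft_force: [-1.5, -1.2, -1.7]
finger_gap: 0.0079
gripper_force: 25.0
```

Request:
carry_out([
  [[0,0,0],[0,0,0.03],0.0],
  [[0,0,0],[0,0,0.03],0.0],
  [[0,0,0],[0,0,0.025],0.0],
  [[0,0,0],[0,0,0],0.0],
  [[0,0,0],[0,0,0],0.0],
])

```text
time: 12.25
tool_pos: [0.6082, -0.0104, 0.1363]
eef_rot: [0.0, 0.999, 0.048, -0.003]
ft_force: [0.2, -1.2, 0.1]
finger_gap: 0.0076
gripper_force: 25.0
```

```bash
python3 - <<'E'
from h import *
o=arm.get_obs();print(o['qpos'].round(3),o['eef_rot'].round(4))
plan([(.625,-.0211,.095,.10)])
E
```

```text
[-0.863  0.5    1.072  1.711 -0.463  1.218 -1.147] [ 5.000e-04  9.988e-01  4.850e-02 -3.000e-03]
at [ 0.6082 -0.0104  0.1363] 0.097
turn -0.003 shift 0.0157 0.0123 0.0413
```

Request:
carry_out([
  [[0,0,-0.003],[0.008,0.006,0],0.0],
  [[0,0,0],[0.008,0.006,0],0.0],
  [[0,0,0],[0,0,0.005],0.0],
  [[0,0,0],[0,0,0],0.0],
])

```text
time: 12.58
tool_pos: [0.6268, -0.0208, 0.133]
eef_rot: [0.0, 0.999, 0.05, -0.001]
ft_force: [-0.3, 0.3, -1.1]
finger_gap: 0.0077
gripper_force: 25.0
```

```bash
python3 - <<'E'
from h import *
plan([(.625,-.0211,.095,.10)])
E
```

```text
at [ 0.6268 -0.0208  0.133 ] 0.1
turn 0.000 shift -0.0019 0.0001 0.0380
```

Request:
carry_out([
  [[0,0,0],[-0.002,0,0.01],0.0],
  [[0,0,0],[0,0,0.01],0.0],
  [[0,0,0],[0,0,0.008],0.0],
  [[0,0,0],[0,0,0.005],0.0],
  [[0,0,0],[0,0,0.005],0.0],
  [[0,0,0],[0,0,0.0],0.0],
])

```text
time: 13.08
tool_pos: [0.6238, -0.0205, 0.0933]
eef_rot: [-0.0, 0.999, 0.05, -0.002]
ft_force: [-1.1, 1.3, 0.0]
finger_gap: 0.0074
gripper_force: 25.0
```

Request:
carry_out([
  [[0,0,0],[0,0,0.006],0.0],
  [[0,0,0],[0,0,0.006],0.0],
  [[0,0,0],[0,0,0.006],0.0],
  [[0,0,0],[0,0,0.003],0.0],
  [[0,0,0],[0,0,0.0],0.0],
])

```text
time: 13.5
tool_pos: [0.6244, -0.021, 0.0735]
eef_rot: [-0.0, 0.999, 0.05, -0.001]
ft_force: [0.2, -0.7, -0.9]
finger_gap: 0.0077
gripper_force: 25.0
```

Request:
carry_out([
  [[0,0,0],[0,0,0.001],0.0],
  [[0,0,0],[0,0,0],0.03],
  [[0,0,0],[0,0,0],0.03],
  [[0,0,0],[0,0,0],0.03],
  [[0,0,0],[0,0,-0.02],0.03],
  [[0,0,0],[0,0,-0.03],0.03],
  [[0,0,0],[0,0,-0.04],0.03],
  [[0,0,0],[0,0,-0.04],0.03],
  [[0,0,0],[0,0,-0.01],0.03],
  [[0,0,0],[0,0,0],0.03],
])

```text
time: 14.33
tool_pos: [0.6266, -0.0211, 0.216]
eef_rot: [-0.0, 0.999, 0.05, 0.001]
ft_force: [-0.0, -0.6, -0.9]
finger_gap: 0.0297
gripper_force: 0.0
```

```bash
python3 - <<'E'
from h import *
print(arm.get_obs()['qpos'].round(2))
im=shot('side');o=ortho(im,0.128,.3,.6,-.2,.25); print('side');[print(r) for r in rects(blue(o),.6,.25)]
plan([(.4332,-.1225,.2,.326)])
E
```

```text
[-0.84  0.47  1.11  1.58 -0.43  1.36 -1.16]
side
(array([ 0.4096, -0.0737], dtype=float32), array([0.1141, 0.0292], dtype=float32), 0.32)
(array([ 0.4281, -0.1325], dtype=float32), array([0.1142, 0.0266], dtype=float32), 0.326)
(array([ 0.5726, -0.0612], dtype=float32), array([0.0587, 0.03  ], dtype=float32), 0.119)
(array([ 0.5701, -0.015 ], dtype=float32), array([0.0617, 0.0324], dtype=float32), 0.059)
(array([0.5955, 0.059 ], dtype=float32), array([0.019, 0.009], dtype=float32), -1.571)
(array([0.5945, 0.131 ], dtype=float32), array([0.057, 0.011], dtype=float32), -1.571)
at [ 0.6256 -0.0206  0.2137] 0.101
turn -0.225 shift -0.2149 0.0349 0.0137
```

Request:
carry_out([
  [[0,0,-0.113],[0,0,0],0.03],
  [[0,0,-0.112],[0,0,0],0.03],
  [[0,0,0],[-0.0358,0.0058,0],0.03],
  [[0,0,0],[-0.0358,0.0058,0],0.03],
  [[0,0,0],[-0.0358,0.0058,0],0.03],
  [[0,0,0],[-0.0358,0.0058,0],0.03],
  [[0,0,0],[-0.0358,0.0058,0],0.03],
  [[0,0,0],[-0.0358,0.0058,0.0],0.03],
  [[0,0,0],[0,0,0.015],0.03],
  [[0,0,0],[0,0,0],0.03],
])

```text
time: 15.22
tool_pos: [0.454, -0.1065, 0.1979]
eef_rot: [-0.006, 0.987, 0.162, -0.004]
ft_force: [-0.2, 0.9, -1.3]
finger_gap: 0.0295
gripper_force: 0.0
```

Request:
carry_out([
  [[0,0,0],[0,0,0],0.03],
  [[0,0,0],[0,0,0],0.03],
])

```text
time: 15.38
tool_pos: [0.4562, -0.1068, 0.1996]
eef_rot: [-0.001, 0.987, 0.162, -0.005]
ft_force: [0.3, -0.3, 0.1]
finger_gap: 0.03
gripper_force: 0.0
```

```bash
python3 - <<'E'
from h import *
print(arm.get_obs()['qpos'].round(2))
im=shot('top')
o=ortho(im,0.108,.5,.75,-.2,.15); print('rack');[print(r) for r in rects(blue(o),.75,.15)]
plan([(.4332,-.1225,.093,.326)])
E
```

```text
[-1.12 -0.18  1.17  1.95  0.18  1.28 -1.26]
rack
(array([0.6185, 0.0289], dtype=float32), array([0.0984, 0.0063], dtype=float32), 0.099)
(array([ 0.6235, -0.019 ], dtype=float32), array([0.0994, 0.008 ], dtype=float32), 0.097)
(array([ 0.7457, -0.0785], dtype=float32), array([0.015 , 0.0085], dtype=float32), -1.571)
at [ 0.4564 -0.107   0.1997] 0.325
turn -0.001 shift -0.0269 0.0072 0.1067
```

Request:
carry_out([
  [[0,0,0],[-0.014,0.004,0],0.03],
  [[0,0,0],[-0.013,0.003,0],0.03],
  [[0,0,0],[0,0,0.02],0.03],
  [[0,0,0],[0,0,0],0.03],
  [[0,0,0],[0,0,0],0.03],
])

```text
time: 15.85
tool_pos: [0.4323, -0.1227, 0.1797]
eef_rot: [-0.0, 0.987, 0.161, -0.006]
ft_force: [0.1, -0.4, 0.6]
finger_gap: 0.0302
gripper_force: 0.0
```

```bash
python3 - <<'E'
from h import *
o=arm.get_obs();print(o['qpos'].round(2),o['eef_rot'].round(4))
plan([(.4332,-.1225,.093,.326)])
E
```

```text
[-1.07 -0.25  1.13  2.02  0.24  1.25 -1.28] [-4.000e-04  9.869e-01  1.614e-01 -5.900e-03]
at [ 0.4323 -0.1227  0.1797] 0.324
turn -0.002 shift 0.0009 0.0001 0.0867
```

Request:
carry_out([
  [[-0.003,0.011,0],[0.0,0.0,0.02],0.03],
  [[0,0,0],[0,0,0.025],0.03],
  [[0,0,0],[0,0,0.025],0.03],
  [[0,0,0],[0,0,0.017],0.03],
  [[0,0,0],[0,0,0],0.0],
  [[0,0,0],[0,0,0],0.0],
  [[0,0,0],[0,0,0],0.0],
  [[0,0,0],[0,0,0],0.0],
  [[0,0,0],[0,0,0],0.0],
  [[0,0,0],[0,0,0],0.0],
])

```text
time: 16.68
tool_pos: [0.433, -0.1217, 0.0964]
eef_rot: [-0.004, 0.987, 0.162, 0.002]
ft_force: [-1.3, -1.0, 7.7]
finger_gap: 0.0081
gripper_force: 25.0
```

```bash
python3 - <<'E'
from h import *
o=arm.get_obs();print(o['qpos'].round(2),o['eef_rot'].round(4))
plan([(.4332,-.1225,.093,.326)])
E
```

```text
[-1.16 -0.    1.38  2.13 -0.01  1.01 -1.02] [-0.0035  0.9869  0.1616  0.0023]
at [ 0.433  -0.1217  0.0964] 0.325
turn -0.001 shift -0.0001 0.0008 0.0034
```

Request:
carry_out([
  [[0,0,0],[0,0,-0.02],0.0],
  [[0,0,0],[0,0,-0.03],0.0],
  [[0,0,0],[0,0,-0.04],0.0],
  [[0,0,0],[0,0,-0.04],0.0],
  [[0,0,0],[0,0,0],0.0],
  [[0,0,0],[0,0,0],0.0],
])

```text
time: 17.18
tool_pos: [0.4328, -0.1219, 0.2227]
eef_rot: [-0.005, 0.987, 0.162, 0.003]
ft_force: [-0.0, 0.8, -2.2]
finger_gap: 0.0081
gripper_force: 25.0
```

```bash
python3 - <<'E'
from h import *
o=arm.get_obs();print(o['qpos'].round(2),o['eef_rot'].round(4))
plan([(.635,-.1206,.215,.10)])
E
```

```text
[-1.   -0.3   1.03  1.96  0.25  1.34 -1.3 ] [-0.0045  0.9868  0.1621  0.0028]
at [ 0.4328 -0.1219  0.2227] 0.326
turn 0.226 shift 0.2013 0.0189 0.0077
```

Request:
carry_out([
  [[0,0,0.113],[0,0,0],0.0],
  [[0,0,0.113],[0,0,0],0.0],
  [[-0.01,-0.003,0],[0.033,0.003,0],0.0],
  [[0,0,0],[0.033,0.003,0],0.0],
  [[0,0,0],[0.034,0.003,0],0.0],
  [[0,0,0],[0.034,0.003,0],0.0],
  [[0,0,0],[0.034,0.003,0],0.0],
  [[0,0,0],[0.033,0.003,0],0.0],
  [[0,0,0],[0,0,0.02],0.0],
  [[0,0,0],[0,0,0.03],0.0],
])

```text
time: 18.02
tool_pos: [0.5972, -0.1202, 0.1685]
eef_rot: [0.0, 0.999, 0.047, -0.007]
ft_force: [0.5, -0.6, -2.1]
finger_gap: 0.0076
gripper_force: 25.0
```

Request:
carry_out([
  [[0,0,0],[0,0,0.02],0.0],
  [[0,0,0],[0,0,0],0.0],
  [[0,0,0],[0,0,0],0.0],
])

```text
time: 18.27
tool_pos: [0.5938, -0.1186, 0.1479]
eef_rot: [-0.001, 0.999, 0.047, -0.009]
ft_force: [0.1, 0.2, -1.9]
finger_gap: 0.0079
gripper_force: 25.0
```

```bash
python3 - <<'E'
from h import *
o=arm.get_obs();print(o['qpos'].round(2),o['eef_rot'].round(4))
plan([(.635,-.1206,.0985,.10)])
E
```

```text
[-0.69  0.49  1.08  1.69 -0.45  1.25 -0.98] [-0.0015  0.9988  0.0474 -0.009 ]
at [ 0.5938 -0.1186  0.1479] 0.095
turn -0.005 shift 0.0408 0.0061 0.0494
```

Request:
carry_out([
  [[0,0.018,-0.005],[0.013,0.002,0],0.0],
  [[0,0,0],[0.014,0.002,0],0.0],
  [[0,0,0],[0.014,0.002,0],0.0],
  [[0,0,0],[0,0,0.01],0.0],
  [[0,0,0],[0,0,0],0.0],
  [[0,0,0],[0,0,0],0.0],
])

```text
time: 18.77
tool_pos: [0.636, -0.1205, 0.1385]
eef_rot: [-0.002, 0.999, 0.05, 0.001]
ft_force: [0.1, -0.3, -0.1]
finger_gap: 0.0082
gripper_force: 25.0
```

```bash
python3 - <<'E'
from h import *
o=arm.get_obs();print(o['qpos'].round(2),o['eef_rot'].round(4))
plan([(.635,-.1206,.0985,.10)])
E
```

```text
[-0.61  0.57  1.03  1.61 -0.51  1.25 -0.96] [-0.0019  0.9987  0.0503  0.0011]
at [ 0.636  -0.1205  0.1385] 0.101
turn 0.001 shift -0.0011 0.0000 0.0400
```

Request:
carry_out([
  [[0,0,0],[-0.001,0,0.01],0.0],
  [[0,0,0],[0,0,0.01],0.0],
  [[0,0,0],[0,0,0.008],0.0],
  [[0,0,0],[0,0,0.006],0.0],
  [[0,0,0],[0,0,0.006],0.0],
  [[0,0,0],[0,0,0.0],0.0],
])

```text
time: 19.27
tool_pos: [0.6347, -0.1199, 0.0968]
eef_rot: [-0.002, 0.999, 0.05, 0.0]
ft_force: [0.0, 0.2, -0.9]
finger_gap: 0.0079
gripper_force: 25.0
```

Request:
carry_out([
  [[0,0,0],[0,0,0.006],0.0],
  [[0,0,0],[0,0,0.006],0.0],
  [[0,0,0],[0,0,0.006],0.0],
  [[0,0,0],[0,0,0.004],0.0],
  [[0,0,0],[0,0,0.0],0.0],
])

```text
time: 19.68
tool_pos: [0.6355, -0.1205, 0.0763]
eef_rot: [-0.002, 0.999, 0.05, 0.001]
ft_force: [-0.7, -0.0, -0.3]
finger_gap: 0.008
gripper_force: 25.0
```

Request:
carry_out([
  [[0,0,0],[0,0,0.001],0.0],
  [[0,0,0],[0,0,0],0.03],
  [[0,0,0],[0,0,0],0.03],
  [[0,0,0],[0,0,0],0.03],
  [[0,0,0],[0,0,-0.02],0.03],
  [[0,0,0],[0,0,-0.03],0.03],
  [[0,0,0],[0,0,-0.04],0.03],
  [[0,0,0],[0,0,-0.04],0.03],
  [[0,0,0],[0,0,-0.01],0.03],
  [[0,0,0],[0,0,0],0.03],
])

```text
time: 20.52
tool_pos: [0.6369, -0.1214, 0.2191]
eef_rot: [-0.002, 0.999, 0.05, 0.004]
ft_force: [-0.5, 0.3, -0.8]
finger_gap: 0.03
gripper_force: 0.0
```

```bash
python3 - <<'E'
from h import *
print(arm.get_obs()['qpos'].round(2))
im=shot('side');o=ortho(im,0.128,.3,.6,-.2,.25); print('side');[print(r) for r in rects(blue(o),.6,.25)]
plan([(.4304,-.0579,.2,.327)])
E
```

```text
[-0.64  0.51  1.08  1.52 -0.46  1.38 -0.99]
side
(array([ 0.4081, -0.0712], dtype=float32), array([0.1141, 0.0292], dtype=float32), 0.335)
(array([ 0.5771, -0.1575], dtype=float32), array([0.0486, 0.0254], dtype=float32), 0.1)
(array([ 0.5725, -0.0609], dtype=float32), array([0.058, 0.03 ], dtype=float32), 0.097)
(array([ 0.5703, -0.0148], dtype=float32), array([0.0614, 0.032 ], dtype=float32), 0.059)
(array([0.5955, 0.0595], dtype=float32), array([0.02 , 0.009], dtype=float32), -1.571)
(array([0.5945, 0.1308], dtype=float32), array([0.0575, 0.011 ], dtype=float32), -1.571)
at [ 0.6359 -0.1208  0.2166] 0.101
turn -0.226 shift -0.1745 -0.1256 0.0166
```

Request:
carry_out([
  [[0,0,-0.118],[0,0,0],0.03],
  [[0,0,-0.118],[0,0,0],0.03],
  [[0,0,0],[-0.0217,-0.0163,0],0.03],
  [[0,0,0],[-0.0217,-0.0163,0],0.03],
  [[0,0,0],[-0.0217,-0.0163,0],0.03],
  [[0,0,0],[-0.0217,-0.0163,0],0.03],
  [[0,0,0],[-0.0217,-0.0163,0],0.03],
  [[0,0,0],[-0.0217,-0.0163,0],0.03],
  [[0,0,0],[-0.0217,-0.0163,0],0.03],
  [[0,0,0],[-0.0217,-0.0163,0],0.03],
])

```text
time: 21.4
tool_pos: [0.4351, -0.0564, 0.2147]
eef_rot: [-0.002, 0.986, 0.168, 0.0]
ft_force: [1.0, 0.8, -1.6]
finger_gap: 0.03
gripper_force: 0.0
```

Request:
carry_out([
  [[0,0,0],[0,0,0.02],0.03],
  [[0,0,0],[0,0,0],0.03],
  [[0,0,0],[0,0,0],0.03],
])

```text
time: 21.65
tool_pos: [0.4353, -0.057, 0.1947]
eef_rot: [-0.003, 0.986, 0.168, -0.001]
ft_force: [0.3, -0.4, -0.3]
finger_gap: 0.03
gripper_force: 0.0
```

```bash
python3 - <<'E'
from h import *
o=arm.get_obs();print(o['qpos'].round(2),o['eef_rot'].round(4))
im=shot('top')
o=ortho(im,0.108,.5,.75,-.2,.15); print('rack');[print(r) for r in rects(blue(o),.75,.15)]
o=ortho(im,0.128,.3,.6,-.2,.25); [print(r) for r in rects(blue(o),.6,.25)]
plan([(.429,-.0553,.103,.337)])
E
```

```text
[-1.1  -0.27  1.    2.02  0.23  1.28 -1.42] [-0.0028  0.9858  0.1677 -0.0011]
rack
(array([0.6187, 0.0289], dtype=float32), array([0.098 , 0.0064], dtype=float32), 0.099)
(array([ 0.6234, -0.0191], dtype=float32), array([0.0995, 0.008 ], dtype=float32), 0.097)
(array([ 0.6335, -0.1184], dtype=float32), array([0.0985, 0.009 ], dtype=float32), 0.104)
(array([ 0.7457, -0.0785], dtype=float32), array([0.015 , 0.0085], dtype=float32), -1.571)
(array([ 0.5905, -0.1196], dtype=float32), array([0.02  , 0.0087], dtype=float32), 0.1)
(array([ 0.5852, -0.0215], dtype=float32), array([0.0304, 0.0077], dtype=float32), 0.095)
(array([0.5834, 0.0258], dtype=float32), array([0.034 , 0.0062], dtype=float32), 0.096)
at [ 0.4361 -0.0576  0.1953] 0.336
turn -0.001 shift -0.0059 -0.0045 0.0923
```

Request:
carry_out([
  [[0,0,0],[-0.003,-0.0045,0.02],0.03],
  [[0,0,0],[0,0,0.025],0.03],
  [[0,0,0],[0,0,0.025],0.03],
  [[0,0,0],[0,0,0.02],0.03],
  [[0,0,0],[0,0,0],0.03],
])

```text
time: 22.12
tool_pos: [0.4303, -0.0548, 0.1034]
eef_rot: [-0.0, 0.986, 0.167, -0.003]
ft_force: [-0.5, -0.2, -0.7]
finger_gap: 0.0302
gripper_force: 0.0
```

```bash
python3 - <<'E'
from h import *
o=arm.get_obs();print(o['qpos'].round(2),o['eef_rot'].round(4))
plan([(.429,-.0553,.103,.337)])
E
```

```text
[-1.19 -0.12  1.19  2.15  0.13  1.05 -1.31] [-4.000e-04  9.860e-01  1.667e-01 -2.800e-03]
at [ 0.4303 -0.0548  0.1034] 0.335
turn -0.002 shift -0.0014 0.0000 0.0004
```

Request:
carry_out([
  [[0,0,0],[0,0,0.005],0.03],
  [[0,0,0],[0,0,0],0.0],
  [[0,0,0],[0,0,0],0.0],
  [[0,0,0],[0,0,0],0.0],
  [[0,0,0],[0,0,0],0.0],
  [[0,0,0],[0,0,0],0.0],
  [[0,0,0],[0,0,0],0.0],
])

```text
time: 22.7
tool_pos: [0.4323, -0.0534, 0.1012]
eef_rot: [-0.003, 0.986, 0.167, 0.0]
ft_force: [-1.1, -0.2, 4.4]
finger_gap: 0.0079
gripper_force: 25.0
```

Request:
carry_out([
  [[0,0,0],[0,0,-0.02],0.0],
  [[0,0,0],[0,0,-0.03],0.0],
  [[0,0,0],[0,0,-0.04],0.0],
  [[0,0,0],[0,0,-0.04],0.0],
  [[0,0,0],[0,0,0],0.0],
  [[0,0,0],[0,0,0],0.0],
])

```text
time: 23.2
tool_pos: [0.4332, -0.0541, 0.2324]
eef_rot: [-0.003, 0.986, 0.167, 0.002]
ft_force: [-0.2, -0.0, -1.4]
finger_gap: 0.0079
gripper_force: 25.0
```

```bash
python3 - <<'E'
from h import *
o=arm.get_obs();print(o['qpos'].round(2),o['eef_rot'].round(4))
plan([(.630+.0192,-.0709+.0019,.225,.10)])
im=shot('side');o=ortho(im,0.088,.3,.6,-.2,.25);[print(r) for r in rects(yellow(o),.6,.25,amin=100)]
E
```

```text
[-1.07 -0.32  0.93  1.97  0.25  1.37 -1.45] [-0.0034  0.9859  0.1672  0.0019]
at [ 0.4332 -0.0541  0.2324] 0.336
turn 0.236 shift 0.2135 0.0364 0.0074
(array([0.4186, 0.1082], dtype=float32), array([0.0261, 0.0133], dtype=float32), 0.387)
```

Request:
carry_out([
  [[0,0,0.118],[0,0,0],0.0],
  [[0,0,0.118],[0,0,0],0.0],
  [[0,0,0],[0.027,0.0045,0],0.0],
  [[0,0,0],[0.027,0.0045,0],0.0],
  [[0,0,0],[0.027,0.0045,0],0.0],
  [[0,0,0],[0.027,0.0045,0],0.0],
  [[0,0,0],[0.027,0.0045,0],0.0],
  [[0,0,0],[0.027,0.0045,0],0.0],
  [[0,0,0],[0.027,0.0045,0],0.0],
  [[0,0,0],[0.026,0.0045,0],0.0],
])

```text
time: 24.08
tool_pos: [0.6405, -0.0679, 0.2269]
eef_rot: [-0.003, 0.999, 0.049, -0.004]
ft_force: [0.5, 0.3, 0.2]
finger_gap: 0.0075
gripper_force: 25.0
```

Request:
carry_out([
  [[0,0,0],[0,0,0.03],0.0],
  [[0,0,0],[0,0,0.03],0.0],
  [[0,0,0],[0,0,0.02],0.0],
  [[0,0,0],[0,0,0],0.0],
  [[0,0,0],[0,0,0],0.0],
])

```text
time: 24.5
tool_pos: [0.6384, -0.0674, 0.1484]
eef_rot: [-0.003, 0.999, 0.049, -0.004]
ft_force: [0.8, -0.5, -0.1]
finger_gap: 0.0079
gripper_force: 25.0
```

```bash
python3 - <<'E'
from h import *
o=arm.get_obs();print(o['qpos'].round(2),o['eef_rot'].round(4))
p,a=yawpose(); plan([(.6514,-.0688,.103,.10)])
im=shot('side','s3.png'); f=im['frame']; cv2.imwrite('pics/s3.png',cv2.resize(f[130:280,250:450],None,fx=4,fy=4,interpolation=cv2.INTER_CUBIC))
o=ortho(im,p[2]+.027,.5,.8,-.2,.1); [print(r) for r in rects(blue(o),.8,.1)]
E
```

```text
[-0.69  0.55  1.02  1.61 -0.49  1.27 -1.05] [-0.0029  0.9988  0.049  -0.0037]
at [ 0.6384 -0.0674  0.1484] 0.098
turn -0.002 shift 0.0128 0.0027 0.0454
(array([ 0.5196, -0.1294], dtype=float32), array([0.04  , 0.0149], dtype=float32), 1.012)
(array([0.5856, 0.0329], dtype=float32), array([0.1351, 0.08  ], dtype=float32), -1.538)
(array([ 0.57  , -0.0833], dtype=float32), array([0.1414, 0.0339], dtype=float32), 0.131)
(array([ 0.6539, -0.0778], dtype=float32), array([0.0381, 0.0046], dtype=float32), 0.908)
```

View pics/s3.png

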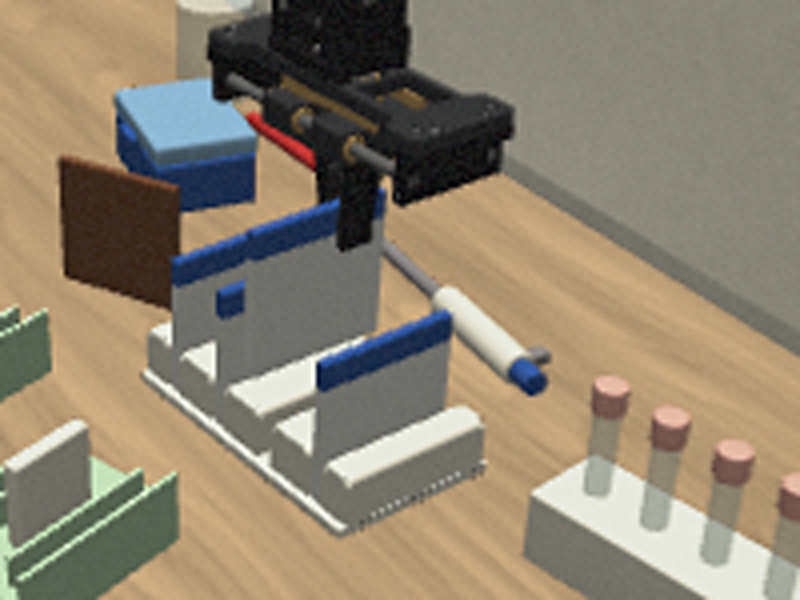

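Plate 4 hangs level above slot 3 (band ~310,225 in the crop); the other three are seated, both look straight. Lowering.

Request:
carry_out([
  [[-0.005,0.008,0],[0.006,0.0015,0],0.0],
  [[0,0,0],[0.007,0.001,0],0.0],
  [[0,0,0],[0,0,0.005],0.0],
  [[0,0,0],[0,0,0],0.0],
  [[0,0,0],[0,0,0],0.0],
])

```text
time: 24.97
tool_pos: [0.6529, -0.0684, 0.145]
eef_rot: [-0.001, 0.999, 0.049, 0.002]
ft_force: [-0.0, 0.3, -1.8]
finger_gap: 0.0076
gripper_force: 25.0
```

```bash
python3 - <<'E'
from h import *
o=arm.get_obs();print(o['eef_rot'].round(4))
plan([(.6514,-.0688,.103,.10)])
E
```

```text
[-0.0011  0.9988  0.0495  0.0022]
at [ 0.6529 -0.0684  0.145 ] 0.099
turn -0.001 shift -0.0016 0.0002 0.0420
```

Request:
carry_out([
  [[0,0,0],[-0.0015,0,0.01],0.0],
  [[0,0,0],[0,0,0.01],0.0],
  [[0,0,0],[0,0,0.01],0.0],
  [[0,0,0],[0,0,0.006],0.0],
  [[0,0,0],[0,0,0.006],0.0],
  [[0,0,0],[0,0,0.0],0.0],
])

```text
time: 25.47
tool_pos: [0.6508, -0.0682, 0.1013]
eef_rot: [-0.001, 0.999, 0.049, 0.001]
ft_force: [-0.0, 0.6, -1.9]
finger_gap: 0.0077
gripper_force: 25.0
```

Request:
carry_out([
  [[0,0,0],[0,0,0.006],0.0],
  [[0,0,0],[0,0,0.006],0.0],
  [[0,0,0],[0,0,0.006],0.0],
  [[0,0,0],[0,0,0.003],0.0],
  [[0,0,0],[0,0,0.0],0.0],
])

```text
time: 25.88
tool_pos: [0.6517, -0.0685, 0.0817]
eef_rot: [-0.001, 0.999, 0.049, 0.002]
ft_force: [0.1, 0.1, -0.1]
finger_gap: 0.0079
gripper_force: 25.0
```

Request:
carry_out([
  [[0,0,0],[0,0,0.001],0.0],
  [[0,0,0],[0,0,0],0.03],
  [[0,0,0],[0,0,0],0.03],
  [[0,0,0],[0,0,0],0.03],
  [[0,0,0],[0,0,-0.02],0.03],
  [[0,0,0],[0,0,-0.03],0.03],
  [[0,0,0],[0,0,-0.04],0.03],
  [[0,0,0],[0,0,-0.04],0.03],
  [[0,0,0],[0,0,-0.02],0.03],
  [[0,0,0],[0,0,0],0.03],
])

```text
time: 26.72
tool_pos: [0.653, -0.0698, 0.2364]
eef_rot: [-0.001, 0.999, 0.049, 0.006]
ft_force: [0.3, -1.2, -0.7]
finger_gap: 0.03
gripper_force: 0.0
```

Request:
carry_out([
  [[0,0,-0.11],[0,0.03,0],0.03],
  [[0,0,-0.11],[0,0.035,0],0.03],
  [[0,0,0],[0,0.04,0],0.03],
  [[0,0,0],[0,0.04,0],0.03],
  [[0,0,0],[0,0.04,0],0.03],
  [[0,0,0],[0,0.03,0],0.03],
  [[0,0,0],[0,0,0],0.03],
])

```text
time: 27.3
tool_pos: [0.7061, -0.2836, 0.2287]
eef_rot: [0.001, 0.988, 0.155, 0.001]
ft_force: [-0.6, -1.8, -0.0]
finger_gap: 0.03
gripper_force: 0.0
```

```bash
cat >> h.py <<'E'
def totemask(o):
    h=cv2.cvtColor(o,cv2.COLOR_BGR2HSV).astype(int); return (abs(h[...,0]-55)<18)&(h[...,1]>20)&(h[...,1]<110)&(h[...,2]>90)
E
python3 - <<'E'
from h import *
im=shot('top'); print(arm.get_obs()['qpos'].round(2), arm.get_obs()['tool_pos'])
o=ortho(im,0.108,.5,.75,-.2,.15); print('rack');[print(r) for r in rects(blue(o),.75,.15)]
o=ortho(im,0.05,.3,.6,-.2,.25); print('tote');m=totemask(o).astype(np.uint8);[print(r) for r in rects(cv2.morphologyEx(m,cv2.MORPH_CLOSE,np.ones((41,41))),.6,.25,amin=3000)]
o2=ortho(im,0.088,.3,.6,-.2,.25); [print(r) for r in rects(yellow(o2),.6,.25,amin=150)]
for r in arm.trace(im,'tote_a_handle')[:3]: print(r['p'],r['position'],onz(im,r['position'],.088),r['pixels'].sum())
s=shot('side')
S=ortho(s,0.088,.3,.6,-.2,.25); T=o2
cv2.imwrite('pics/t4.png',cv2.resize(np.vstack([T,o[:0]]),(800,533)))
cv2.imwrite('pics/s4.png',s['frame'])
E
```

```text
[-0.18  0.71  0.93  1.16 -0.55  1.51 -0.62] [ 0.70666525 -0.28040188  0.22895533]
rack
(array([0.6185, 0.0288], dtype=float32), array([0.0976, 0.0062], dtype=float32), 0.097)
(array([ 0.6234, -0.0191], dtype=float32), array([0.0995, 0.0079], dtype=float32), 0.097)
(array([ 0.6287, -0.0685], dtype=float32), array([0.0989, 0.0085], dtype=float32), 0.097)
(array([ 0.6332, -0.1181], dtype=float32), array([0.0988, 0.0089], dtype=float32), 0.1)
(array([ 0.7457, -0.0785], dtype=float32), array([0.015 , 0.0085], dtype=float32), -1.571)
tote
(array([0.4408, 0.1157], dtype=float32), array([0.1161, 0.0827], dtype=float32), 0.347)
(array([0.437 , 0.1136], dtype=float32), array([0.058 , 0.0109], dtype=float32), 0.35)
```

View pics/t4.png

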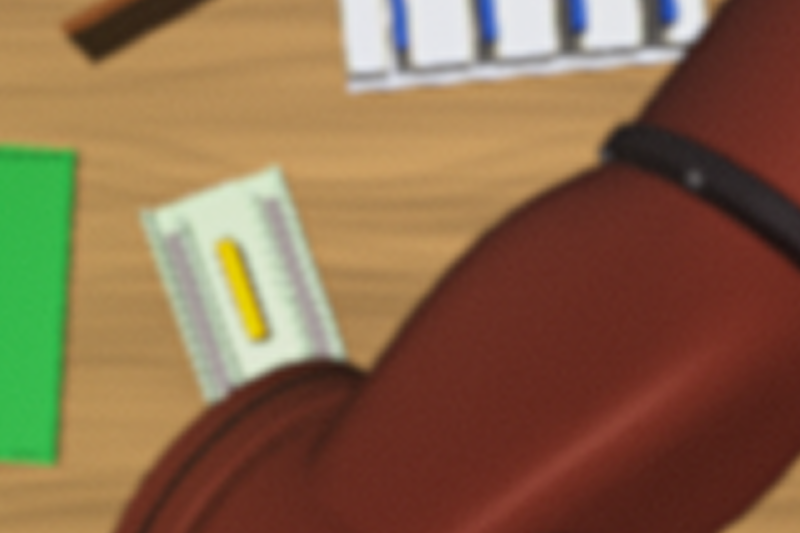

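View pics/s4.png

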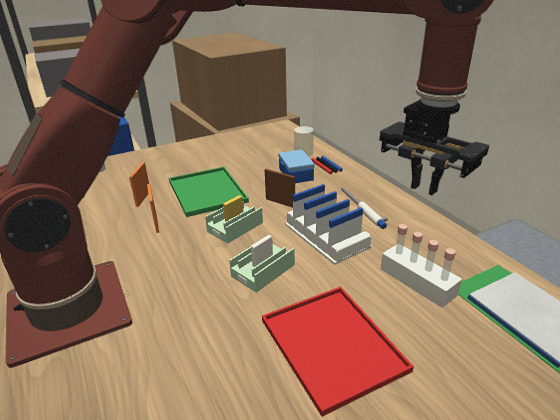

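All four plates are in their slots (bands at ~310,195…345,217); tote_b handle at (233,208), tote_a handle at (262,250). Taking tote_b first.

```bash
python3 - <<'E'
from h import *
plan([(.4445,.1163,.2,.348)])
E
```

```text
at [ 0.7081 -0.2754  0.2297] 0.318
turn -0.030 shift -0.1142 -0.4581 0.0297
```

Request:
carry_out([
  [[0,0,-0.03],[-0.0082,-0.0327,0],0.03],
  [[0,0,0],[-0.0082,-0.0327,0],0.03],
  [[0,0,0],[-0.0082,-0.0327,0],0.03],
  [[0,0,0],[-0.0082,-0.0327,0],0.03],
  [[0,0,0],[-0.0082,-0.0327,0],0.03],
  [[0,0,0],[-0.0082,-0.0327,0],0.03],
  [[0,0,0],[-0.0082,-0.0327,0],0.03],
  [[0,0,0],[-0.0082,-0.0327,0],0.03],
  [[0,0,0],[-0.0082,-0.0327,0],0.03],
  [[0,0,0],[-0.0082,-0.0327,0],0.03],
], grip_force=60)

```text
time: 28.28
tool_pos: [0.5187, 0.0077, 0.2296]
eef_rot: [-0.001, 0.984, 0.175, 0.002]
ft_force: [-0.0, 1.0, 0.5]
finger_gap: 0.03
gripper_force: 0.0
```

Request:
carry_out([
  [[0,0,0],[-0.0082,-0.0327,0],0.03],
  [[0,0,0],[-0.0082,-0.0327,0],0.03],
  [[0,0,0],[-0.0082,-0.0327,0],0.03],
  [[0,0,0],[-0.0082,-0.0327,0],0.03],
  [[0,0,0],[0,0,0.03],0.03],
  [[0,0,0],[0,0,0.02],0.03],
  [[0,0,0],[0,0,0],0.03],
  [[0,0,0],[0,0,0],0.03],
])

```text
time: 28.95
tool_pos: [0.4439, 0.117, 0.1803]
eef_rot: [-0.001, 0.985, 0.175, 0.002]
ft_force: [0.5, -0.0, 0.1]
finger_gap: 0.0301
gripper_force: 0.0
```

```bash
python3 - <<'E'
from h import *
o=arm.get_obs();print(o['qpos'].round(2),o['eef_rot'].round(4))
plan([(.4445,.1163,.058,.348)])
im=shot('side');o=ortho(im,0.088,.3,.6,-.2,.25);[print(r) for r in rects(yellow(o),.6,.25,amin=100)]
im=shot('top');o=ortho(im,0.05,.3,.6,-.2,.25); print('tote');m=totemask(o).astype(np.uint8);[print(r) for r in rects(cv2.morphologyEx(m,cv2.MORPH_CLOSE,np.ones((41,41))),.6,.25,amin=3000)]
E
```

```text
[-1.33 -0.12  0.93  2.    0.1   1.21 -1.66] [-8.000e-04  9.846e-01  1.746e-01  1.500e-03]
at [0.4439 0.117  0.1803] 0.351
turn 0.003 shift 0.0004 0.0009 0.1223
(array([0.4355, 0.1137], dtype=float32), array([0.0612, 0.0138], dtype=float32), 0.329)
tote
(array([ 0.4236, -0.0892], dtype=float32), array([0.1265, 0.0842], dtype=float32), 0.344)
```

Request:
carry_out([
  [[0,0,0],[0,0.001,0.025],0.03],
  [[0,0,0],[0,0,0.025],0.03],
  [[0,0,0],[0,0,0.025],0.03],
  [[0,0,0],[0,0,0.02],0.03],
  [[0,0,0],[0,0,0.015],0.03],
  [[0,0,0],[0,0,0.011],0.03],
  [[0,0,0],[0,0,0],0.03],
  [[0,0,0],[0,0,0],0.03],
])

```text
time: 29.72
tool_pos: [0.4464, 0.1157, 0.0602]
eef_rot: [-0.0, 0.985, 0.173, 0.003]
ft_force: [0.7, 1.3, 0.4]
finger_gap: 0.03
gripper_force: 0.0
```

```bash
python3 - <<'E'
from h import *
o=arm.get_obs();print(o['qpos'].round(2),o['eef_rot'].round(4))
plan([(.4445,.1163,.058,.348)])
E
```

```text
[-1.28  0.15  1.01  2.14 -0.16  0.93 -1.41] [-5.000e-04  9.848e-01  1.735e-01  2.500e-03]
at [0.4464 0.1157 0.0602] 0.349
turn 0.001 shift -0.0016 -0.0012 0.0022
```

Request:
carry_out([
  [[0,0,0],[0,0,0],0.0],
  [[0,0,0],[0,0,0],0.0],
  [[0,0,0],[0,0,0],0.0],
  [[0,0,0],[0,0,0],0.0],
  [[0,0,0],[0,0,0],0.0],
  [[0,0,0],[0,0,0],0.0],
])

```text
time: 30.22
tool_pos: [0.4459, 0.1164, 0.0599]
eef_rot: [-0.001, 0.985, 0.174, 0.003]
ft_force: [-1.3, 2.3, 4.2]
finger_gap: 0.0114
gripper_force: 59.9
```

Request:
carry_out([
  [[0,0,0],[0,0,-0.01],0.0],
  [[0,0,0],[0,0,-0.02],0.0],
  [[0,0,0],[0,0,-0.03],0.0],
  [[0,0,0],[0,0,-0.03],0.0],
  [[0,0,0],[0,0,-0.03],0.0],
  [[0,0,0],[0,0,-0.03],0.0],
  [[0,0,0],[0.02,0,-0.02],0.0],
  [[0,0,0],[0.02,0,0],0.0],
  [[0,0,0],[0.02,0,0],0.0],
  [[0,0,0],[0.02,0,0],0.0],
])

```text
time: 31.05
tool_pos: [0.521, 0.1431, 0.2301]
eef_rot: [-0.001, 0.985, 0.174, 0.003]
ft_force: [-0.1, 1.0, -4.4]
finger_gap: 0.0115
gripper_force: 59.9
```

Request:
carry_out([
  [[0,0,0],[0,0,0],0.0],
  [[0,0,0],[0,0,0],0.0],
  [[0,0,0],[0,0,0],0.0],
])

```text
time: 31.3
tool_pos: [0.5196, 0.1416, 0.2292]
eef_rot: [0.0, 0.985, 0.173, 0.001]
ft_force: [-0.3, 0.1, -4.7]
finger_gap: 0.0116
gripper_force: 59.9
```

Request:
carry_out([
  [[0,0,0],[0,0,0],0.0],
])

```text
time: 31.38
tool_pos: [0.5195, 0.1419, 0.2297]
eef_rot: [-0.001, 0.985, 0.173, 0.002]
ft_force: [-0.2, 0.1, -5.4]
finger_gap: 0.0115
gripper_force: 59.9
```

```bash
python3 - <<'E'
from h import *
o=arm.get_obs();print(o)
E
```

```text
{'time': 31.3833, 'qpos': array([-1.33488566,  0.1439044 ,  1.09665806,  1.76928843, -0.13462319,
        1.30459541, -1.4298663 ]), 'dq': array([ 0.00026058, -0.01527673, -0.00075552, -0.00264692, -0.00714272,
       -0.00145415,  0.00410752]), 'joint_torque': array([-2.05085347e-01, -2.60718817e+01,  5.40989667e+00, -4.21253157e+01,
       -4.28985490e-02, -8.29417049e-02, -7.35160575e-03]), 'tool_pos': array([0.51953633, 0.14190483, 0.22966508]), 'eef_rot': array([-0.0010908 ,  0.98487316,  0.17326304,  0.00189376]), 'ft_force': array([-0.16436374,  0.10814211, -5.44371455]), 'torque': array([-0.0181855 ,  0.12057307, -0.03873661]), 'gripper_force': 59.936639880761504, 'finger_gap': 0.011542540837066987}
```

Request:
carry_out([
  [[0,0.105,0],[0,0,0],0.0],
  [[0,0.105,0],[0,0,0],0.0],
  [[0,0.105,0],[0,0,0],0.0],
  [[0,0.105,0],[0,0,0],0.0],
  [[0,0.105,0],[0,0,0],0.0],
  [[0,0,0],[0,0,0],0.0],
  [[0,0,0],[0,0,0],0.0],
  [[0,0,0],[0,0,0],0.0],
  [[0,0,0],[0,0,0],0.0],
  [[0,0,0],[0,0,0],0.0],
])

```text
time: 32.22
tool_pos: [0.5196, 0.1403, 0.2302]
eef_rot: [-0.034, 0.962, 0.169, 0.21]
ft_force: [0.1, -0.7, -4.8]
finger_gap: 0.0116
gripper_force: 59.9
```

```bash
python3 - <<'E'
from h import *
def st():
    o=arm.get_obs(); w,x,y,z=o['eef_rot']; R=Rn.from_quat([x,y,z,w]).as_matrix(); print('zaxis',R[:,2].round(3),'tilt',np.degrees(np.arctan2(-R[2,0],-R[2,2])).round(1),o['qpos'].round(2),'tau_tool',(R.T@o['torque']).round(3),o['ft_force'].round(2),o['tool_pos'].round(3))
st()
E
cat >> h.py <<'E'
def st():
    o=arm.get_obs(); w,x,y,z=o['eef_rot']; R=Rn.from_quat([x,y,z,w]).as_matrix(); print('zaxis',R[:,2].round(3),'tilt',np.degrees(np.arctan2(-R[2,0],-R[2,2])).round(1),o['qpos'].round(2),'tau_tool',(R.T@o['torque']).round(3),o['ft_force'].round(2),o['tool_pos'].round(3))
E
```

```text
zaxis [ 0.393  0.137 -0.909] tilt -24.6 [-1.24 -0.37  0.73  2.12  0.4   0.9  -1.9 ] tau_tool [ 0.048 -1.167 -0.046] [ 0.09 -0.7  -4.84] [0.52 0.14 0.23]
```

Request:
carry_out([
  [[0,-0.105,0],[0,0,0],0.0],
  [[0,-0.105,0],[0,0,0],0.0],
  [[0,-0.11,0],[0,0,0],0.0],
  [[0,-0.11,0],[0,0,0],0.0],
  [[0,0,0],[0,0,0],0.0],
  [[0,0,0],[0.03,-0.01,-0.01],0.0],
  [[0,0,0],[0.03,-0.01,-0.01],0.0],
  [[0,0,0],[0.03,-0.01,-0.02],0.0],
  [[0,0,0],[0.025,-0.01,-0.01],0.0],
  [[0,0,0],[0,0,0],0.0],
])

```text
time: 33.05
tool_pos: [0.614, 0.2191, 0.2846]
eef_rot: [0.001, 0.985, 0.173, 0.024]
ft_force: [-0.0, 1.7, -5.0]
finger_gap: 0.0116
gripper_force: 59.9
```

Request:
carry_out([
  [[0,0,0],[0,0,0],0.0],
  [[0,0,0],[0,0,0],0.0],
])

```text
time: 33.22
tool_pos: [0.6107, 0.213, 0.283]
eef_rot: [0.0, 0.985, 0.17, 0.021]
ft_force: [-0.7, -0.1, -5.1]
finger_gap: 0.0115
gripper_force: 59.9
```

```bash
python3 -c "
from h import *
st()"
```

```text
zaxis [ 0.042  0.006 -0.999] tilt -2.4 [-1.17  0.4   1.04  1.46 -0.35  1.43 -1.36] tau_tool [-0.038 -0.293  0.042] [-0.66 -0.12 -5.11] [0.611 0.213 0.283]
```

Request:
carry_out([
  [[0,0.1,0],[0,0,0],0.0],
  [[0,0.1,0],[0,0,0],0.0],
  [[0,0.1,0],[0,0,0],0.0],
  [[0,0.1,0],[0,0,0],0.0],
  [[0,0.09,0],[0,0,0],0.0],
  [[0,0,0],[0,0,0],0.0],
  [[0,0,0],[0,0,0],0.0],
  [[0,0,0],[0,0,0],0.0],
  [[0,0,0],[0,0,0],0.0],
  [[0,0,0],[0,0,0],0.0],
])

```text
time: 34.05
tool_pos: [0.611, 0.2091, 0.2828]
eef_rot: [-0.031, 0.958, 0.164, 0.232]
ft_force: [0.3, -0.0, -5.1]
finger_gap: 0.0119
gripper_force: 59.9
```

```bash
python3 -c "
from h import *
st()"
```

```text
zaxis [ 0.435  0.136 -0.89 ] tilt -27.1 [-1.58 -0.17  1.06  1.88  0.3   0.9  -1.86] tau_tool [-0.007 -1.218 -0.053] [ 0.28 -0.02 -5.12] [0.611 0.209 0.283]
```

Request:
carry_out([
  [[0,-0.105,0],[0,0,0],0.0],
  [[0,-0.105,0],[0,0,0],0.0],
  [[0,-0.105,0],[0,0,0],0.0],
  [[0,-0.105,0],[0,0,0],0.0],
  [[0,-0.105,0],[0,0,0],0.0],
  [[0,-0.105,0],[0,0,0],0.0],
  [[0,-0.105,0],[0,0,0],0.0],
  [[0,-0.105,0],[0,0,0],0.0],
  [[0,-0.105,0],[0,0,0],0.0],
  [[0,-0.105,0],[0,0,0],0.0],
])

```text
time: 34.88
tool_pos: [0.6088, 0.2004, 0.2773]
eef_rot: [0.05, 0.962, 0.153, -0.222]
ft_force: [-0.5, 0.9, -2.9]
finger_gap: 0.0112
gripper_force: 59.9
```

Request:
carry_out([
  [[0,0,0],[0,0,0],0.0],
  [[0,0,0],[0,0,0],0.0],
  [[0,0,0],[0,0,0],0.0],
  [[0,0,0],[0,0,0],0.0],
  [[0,0,0],[0,0,0],0.0],
])

```text
time: 35.3
tool_pos: [0.607, 0.1998, 0.2823]
eef_rot: [0.048, 0.963, 0.153, -0.216]
ft_force: [-0.2, 0.5, -3.1]
finger_gap: 0.0114
gripper_force: 59.9
```

```bash
python3 -c "
from h import *
st()"
```

```text
zaxis [-0.402 -0.159 -0.902] tilt 25.6 [-0.82  0.81  0.96  0.98 -0.49  2.04 -1.29] tau_tool [0.012 0.946 0.051] [-0.18  0.45 -3.09] [0.607 0.2   0.282]
```

Request:
carry_out([
  [[0,0,0],[-0.022,0,0.011],0.0],
  [[0,-0.04,0],[-0.022,0,0.011],0.0],
  [[0,-0.04,0],[0,0,0],0.0],
  [[0,0,0],[0,0,0],0.0],
  [[0,0,0],[0,0,0],0.0],
  [[0,0,0],[0,0,0],0.0],
])

```text
time: 35.8
tool_pos: [0.5609, 0.1844, 0.2807]
eef_rot: [0.054, 0.954, 0.151, -0.255]
ft_force: [0.8, 0.7, -4.9]
finger_gap: 0.0117
gripper_force: 59.9
```

```bash
python3 -c "
from h import *
st(); shot('side','s5.png')"
```

```text
zaxis [-0.47  -0.181 -0.864] tilt 30.2 [-0.87  0.77  0.96  1.09 -0.43  2.05 -1.27] tau_tool [-0.124  1.115  0.022] [ 0.81  0.69 -4.91] [0.561 0.184 0.281]
```

View pics/s5.png

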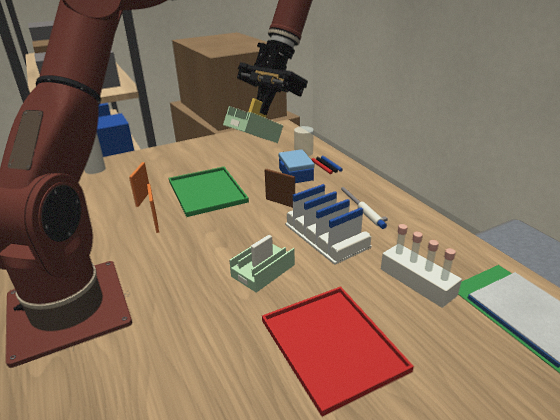

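Request:
carry_out([
  [[0,0.1,0],[0.006,0,0],0.0],
  [[0,0.105,0],[0.006,0,0],0.0],
  [[0,0.105,0],[0.006,0,0],0.0],
  [[0,0.105,0],[0.006,0,0],0.0],
  [[0,0.105,0],[0.006,0,0],0.0],
  [[0,0.105,0],[0.006,0,0],0.0],
  [[0,0.105,0],[0.006,0,0],0.0],
  [[0,0.105,0],[0.006,0,0],0.0],
  [[0,0.105,0],[0.006,0,0],0.0],
  [[0,0.11,0],[0.006,0,0],0.0],
])

```text
time: 36.68
tool_pos: [0.6043, 0.1903, 0.2736]
eef_rot: [-0.009, 0.97, 0.155, 0.188]
ft_force: [-2.0, -3.7, -6.0]
finger_gap: 0.0113
gripper_force: 59.9
```

Request:
carry_out([
  [[0,0.02,0],[0,0,0],0.0],
  [[0,0,0],[0,0,0],0.0],
  [[0,0,0],[0,0,0],0.0],
  [[0,0,0],[0,0,0],0.0],
  [[0,0,0],[0,0,0],0.0],
])

```text
time: 37.1
tool_pos: [0.6046, 0.1901, 0.2746]
eef_rot: [-0.008, 0.968, 0.154, 0.197]
ft_force: [-0.5, -0.7, -4.7]
finger_gap: 0.0114
gripper_force: 59.9
```

```bash
python3 -c "
from h import *
st()"
```

```text
zaxis [ 0.378  0.077 -0.922] tilt -22.6 [-1.68 -0.15  1.19  1.85  0.29  0.98 -1.85] tau_tool [ 0.13  -1.165 -0.01 ] [-0.48 -0.73 -4.73] [0.605 0.19  0.275]
```

Request:
carry_out([
  [[0,0.07,0],[0,0,0],0.0],
  [[0,0.065,0],[0,0,0],0.0],
  [[0,0,0],[0,0,0],0.0],
  [[0,0,0],[0,0,0],0.0],
  [[0,0,0],[0,0,0],0.0],
  [[0,0,0],[0,0,0],0.0],
])

```text
time: 37.6
tool_pos: [0.605, 0.1903, 0.2749]
eef_rot: [-0.019, 0.953, 0.153, 0.261]
ft_force: [-0.5, 0.8, -4.4]
finger_gap: 0.0114
gripper_force: 59.9
```

```bash
python3 -c "
from h import *
st()"
```

```text
zaxis [ 0.492  0.116 -0.863] tilt -30.3 [-1.55 -0.27  0.98  1.96  0.5   0.86 -2.03] tau_tool [ 0.064 -1.394 -0.032] [-0.46  0.81 -4.45] [0.605 0.19  0.275]
```

Request:
carry_out([
  [[0,-0.105,0],[-0.006,0,0],0.0],
  [[0,-0.105,0],[-0.006,0,0],0.0],
  [[0,-0.105,0],[-0.006,0,0],0.0],
  [[0,-0.105,0],[-0.006,0,0],0.0],
  [[0,-0.105,0],[-0.006,0,0],0.0],
  [[0,-0.105,0],[-0.006,0,0],0.0],
  [[0,-0.105,0],[-0.006,0,0],0.0],
  [[0,-0.105,0],[-0.006,0,0],0.0],
  [[0,-0.105,0],[-0.006,0,0],0.0],
  [[0,-0.105,0],[-0.006,0,0],0.0],
])

```text
time: 38.43
tool_pos: [0.554, 0.1689, 0.2684]
eef_rot: [0.058, 0.969, 0.141, -0.193]
ft_force: [0.9, 0.5, -3.8]
finger_gap: 0.0116
gripper_force: 59.9
```

Request:
carry_out([
  [[0,-0.03,0],[0,0,0],0.0],
  [[0,0,0],[0,0,0],0.0],
  [[0,0,0],[0,0,0],0.0],
  [[0,0,0],[0,0,0],0.0],
  [[0,0,0],[0,0,0],0.0],
])

```text
time: 38.85
tool_pos: [0.5529, 0.1675, 0.2697]
eef_rot: [0.059, 0.967, 0.139, -0.204]
ft_force: [0.3, 1.2, -4.7]
finger_gap: 0.0121
gripper_force: 59.9
```

```bash
python3 -c "
from h import *
st()"
```

```text
zaxis [-0.379 -0.171 -0.91 ] tilt 24.3 [-0.97  0.68  1.02  1.24 -0.4   1.9  -1.29] tau_tool [0.131 0.788 0.044] [ 0.34  1.17 -4.71] [0.553 0.167 0.27 ]
```

Request:
carry_out([
  [[0,-0.05,0],[0,0,0],0.0],
  [[0,-0.05,0],[0,0,0],0.0],
  [[0,0,0],[0,0,0],0.0],
  [[0,0,0],[0,0,0],0.0],
  [[0,0,0],[0,0,0],0.0],
  [[0,0,0],[0,0,0],0.0],
])

```text
time: 39.35
tool_pos: [0.5527, 0.167, 0.2698]
eef_rot: [0.066, 0.956, 0.135, -0.252]
ft_force: [-0.2, -0.2, -5.4]
finger_gap: 0.0117
gripper_force: 59.9
```

```bash
python3 -c "
from h import *
st()"
```

```text
zaxis [-0.465 -0.194 -0.864] tilt 30.1 [-0.9   0.75  0.99  1.16 -0.41  2.01 -1.27] tau_tool [0.105 1.043 0.018] [-0.19 -0.2  -5.38] [0.553 0.167 0.27 ]
```

Request:
carry_out([
  [[0,0.09,0],[0,0,0],0.0],
  [[0,0.09,0],[0,0,0],0.0],
  [[0,0.09,0],[0,0,0],0.0],
  [[0,0.09,0],[0,0,0],0.0],
  [[0,0.09,0],[0,0,0],0.0],
  [[0,0.07,0],[0,0,0],0.0],
  [[0,0,0],[0,0,0],0.0],
  [[0,0,0],[0,0,0],0.0],
])

```text
time: 40.02
tool_pos: [0.5512, 0.1678, 0.2695]
eef_rot: [0.027, 0.989, 0.149, -0.0]
ft_force: [0.2, 0.1, -4.7]
finger_gap: 0.0117
gripper_force: 59.9
```

```bash
cat >> h.py <<'E'
def level(yaw):
    "rotation vector in tool axes from now to tool-down with tool x at yaw"
    o=arm.get_obs(); w,x,y,z=o['eef_rot']; R=Rn.from_quat([x,y,z,w])
    G=Rn.from_matrix(np.array([[np.cos(yaw),np.sin(yaw),0],[np.sin(yaw),-np.cos(yaw),0],[0,0,-1]]))
    print('level',(R.inv()*G).as_rotvec().round(3))
E
python3 - <<'E'
from h import *
st(); level(yawpose()[1]); level(-.028); plan([(.443,-.3,.29,-.028)])
im=shot('side','x.png'); im=shot('top')
o=ortho(im,0.05,.3,.6,-.2,.25);m=totemask(o).astype(np.uint8);[print(r) for r in rects(cv2.morphologyEx(m,cv2.MORPH_CLOSE,np.ones((41,41))),.6,.25,amin=3000)]
E
```

```text
zaxis [ 0.007 -0.053 -0.999] tilt 0.5 [-1.37  0.32  1.21  1.61 -0.25  1.42 -1.41] tau_tool [ 0.109 -0.148 -0.037] [ 0.17  0.06 -4.74] [0.551 0.168 0.269]
level [0.053 0.009 0.   ]
level [ 0.054 -0.     0.327]
at [0.5512 0.1678 0.2695] 0.298
turn 0.326 shift -0.0950 0.4706 -0.0205
(array([ 0.4236, -0.0893], dtype=float32), array([0.1263, 0.0841], dtype=float32), 0.342)
(array([0.5421, 0.1832], dtype=float32), array([0.1115, 0.0935], dtype=float32), -1.266)
```

Request:
carry_out([
  [[0.018,0,0.109],[0,0,0],0.0],
  [[0.018,0,0.109],[0,0,0],0.0],
  [[0.018,0,0.109],[0,0,0],0.0],
  [[0,0,0],[-0.0053,0.03,0],0.0],
  [[0,0,0],[-0.0053,0.0366,0],0.0],
  [[0,0,0],[-0.0053,0.0366,0],0.0],
  [[0,0,0],[-0.0053,0.0366,0],0.0],
  [[0,0,0],[-0.0053,0.0366,0],0.0],
  [[0,0,0],[-0.0053,0.0366,0],0.0],
  [[0,0,0],[-0.0053,0.0366,0],0.0],
])

```text
time: 40.95
tool_pos: [0.5076, -0.0846, 0.2707]
eef_rot: [0.002, 1.0, -0.017, 0.001]
ft_force: [0.5, -0.6, -4.4]
finger_gap: 0.0112
gripper_force: 59.9
```

Request:
carry_out([
  [[0,0,0],[-0.0053,0.0366,0],0.0],
  [[0,0,0],[-0.0053,0.0366,0],0.0],
  [[0,0,0],[-0.0053,0.0366,0],0.0],
  [[0,0,0],[-0.0053,0.0366,0],0.0],
  [[0,0,0],[-0.0053,0.0366,0],0.0],
  [[0,0,0],[-0.0053,0.0366,0],0.0],
  [[0,0,0],[-0.0053,0.0366,0],0.0],
  [[0,0,0],[-0.0053,0.0366,0],0.0],
  [[0,0,0],[0,0,0],0.0],
  [[0,0,0],[0,0,0],0.0],
])

```text
time: 41.78
tool_pos: [0.4541, -0.3744, 0.2706]
eef_rot: [0.003, 1.0, -0.02, -0.001]
ft_force: [-0.4, 1.4, -4.8]
finger_gap: 0.0113
gripper_force: 59.9
```

```bash
python3 - <<'E'
from h import *
st(); level(-.028); plan([(.4494,-.4146,.085,-.028)])
im=shot('side','s6.png')
E
```

```text
zaxis [-0.001 -0.006 -1.   ] tilt 0.1 [-0.34  0.35  1.22  1.59 -0.33  1.43 -0.7 ] tau_tool [-0.003 -0.125  0.   ] [-0.41  1.4  -4.82] [ 0.454 -0.374  0.271]
level [ 0.006  0.001 -0.013]
at [ 0.4541 -0.3744  0.2706] -0.041
turn -0.013 shift -0.0036 0.0403 0.1856
```

View pics/s6.png

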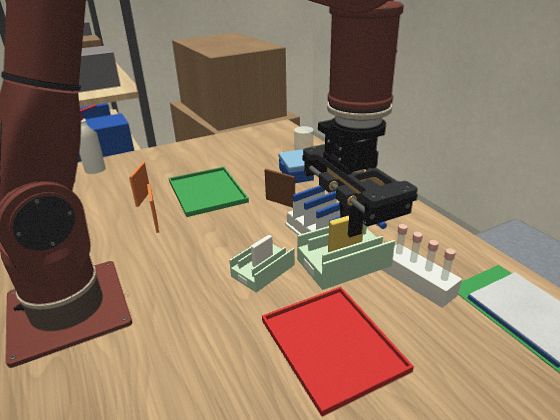

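Request:
carry_out([
  [[0.006,0,-0.013],[-0.0018,0.02,0],0.0],
  [[0,0,0],[-0.0018,0.02,0],0.0],
  [[0,0,0],[0,0,0.02],0.0],
  [[0,0,0],[0,0,0.03],0.0],
  [[0,0,0],[0,0,0.03],0.0],
  [[0,0,0],[0,0,0.03],0.0],
  [[0,0,0],[0,0,0.03],0.0],
  [[0,0,0],[0,0,0.025],0.0],
  [[0,0,0],[0,0,0.015],0.0],
  [[0,0,0],[0,0,0],0.0],
])

```text
time: 42.67
tool_pos: [0.4532, -0.4059, 0.0875]
eef_rot: [-0.003, 1.0, -0.008, -0.001]
ft_force: [0.5, -0.1, -3.7]
finger_gap: 0.0116
gripper_force: 59.9
```

Request:
carry_out([
  [[0,0,0],[0,0,0],0.0],
])

```text
time: 42.75
tool_pos: [0.454, -0.4079, 0.091]
eef_rot: [-0.001, 1.0, -0.008, 0.001]
ft_force: [0.6, 0.0, -3.5]
finger_gap: 0.0116
gripper_force: 59.9
```

```bash
python3 - <<'E'
from h import *
st(); level(-.028); plan([(.4494,-.4146,.066,-.028)])
E
```

```text
zaxis [ 0.002  0.003 -1.   ] tilt -0.1 [-0.12  0.55  1.05  1.75 -0.53  1.14 -0.5 ] tau_tool [-0.088 -0.171 -0.002] [ 0.64  0.01 -3.46] [ 0.454 -0.408  0.091]
level [-0.003 -0.001  0.012]
at [ 0.454  -0.4079  0.091 ] -0.016
turn 0.012 shift -0.0044 0.0068 0.0250
```

Request:
carry_out([
  [[0,0,0.012],[-0.004,0.006,0],0.0],
  [[0,0,0],[0,0,0.01],0.0],
  [[0,0,0],[0,0,0.007],0.0],
  [[0,0,0],[0,0,0.004],0.0],
  [[0,0,0],[0,0,0.002],0.0],
  [[0,0,0],[0,0,0],0.0],
])

```text
time: 43.25
tool_pos: [0.4494, -0.4139, 0.0674]
eef_rot: [-0.001, 1.0, -0.015, 0.001]
ft_force: [0.1, -0.3, -4.1]
finger_gap: 0.0115
gripper_force: 59.9
```

Request:
carry_out([
  [[0,0,0],[0,0,0.002],0.0],
  [[0,0,0],[0,0,0],0.0],
])

```text
time: 43.42
tool_pos: [0.4496, -0.4141, 0.0658]
eef_rot: [-0.001, 1.0, -0.015, 0.001]
ft_force: [-0.4, 0.3, -4.4]
finger_gap: 0.0118
gripper_force: 59.9
```

Request:
carry_out([
  [[0,0,0],[0,0,0.001],0.0],
  [[0,0,0],[0,0,0.0],0.0],
])

```text
time: 43.58
tool_pos: [0.4496, -0.4144, 0.0651]
eef_rot: [-0.001, 1.0, -0.015, 0.002]
ft_force: [-0.0, 1.3, -3.6]
finger_gap: 0.0119
gripper_force: 59.9
```

Request:
carry_out([
  [[0,0,0],[0,0,0.001],0.0],
  [[0,0,0],[0,0,0.0],0.0],
])

```text
time: 43.75
tool_pos: [0.4496, -0.4144, 0.0649]
eef_rot: [-0.001, 1.0, -0.015, 0.002]
ft_force: [-2.8, 4.4, 6.1]
finger_gap: 0.0116
gripper_force: 60.0
```

Request:
carry_out([
  [[0,0,0],[0,0,0],0.028],
  [[0,0,0],[0,0,0],0.028],
  [[0,0,0],[0,0,0],0.028],
  [[0,0,0],[0,0,0],0.028],
  [[0,0,0],[0,0,-0.02],0.03],
  [[0,0,0],[0,0,-0.03],0.03],
  [[0,0,0],[0,0,-0.04],0.03],
  [[0,0,0],[0,0,-0.04],0.03],
  [[0,0,0],[0,0,-0.01],0.03],
  [[0,0,0],[0,0,0],0.03],
])

```text
time: 44.58
tool_pos: [0.4502, -0.4162, 0.2075]
eef_rot: [0.0, 1.0, -0.015, 0.004]
ft_force: [-0.7, -0.8, -1.6]
finger_gap: 0.03
gripper_force: 0.0
```

```bash
python3 - <<'E'
from h import *
st(); level(.342); plan([(.433,-.0859,.19,.342)])
im=shot('top')
o=ortho(im,0.05,.3,.6,-.5,.25);m=totemask(o).astype(np.uint8);[print(r) for r in rects(cv2.morphologyEx(m,cv2.MORPH_CLOSE,np.ones((41,41))),.6,.25,amin=3000)]
E
```

```text
zaxis [ 0.008 -0.001 -1.   ] tilt -0.4 [-0.18  0.45  1.15  1.63 -0.43  1.33 -0.57] tau_tool [-0.035 -0.182 -0.003] [-0.66 -0.85 -1.59] [ 0.45  -0.416  0.208]
level [ 0.002 -0.007 -0.372]
at [ 0.4502 -0.4162  0.2075] -0.03
turn -0.372 shift 0.0946 -0.3169 0.0175
(array([ 0.4236, -0.0892], dtype=float32), array([0.1264, 0.084 ], dtype=float32), 0.344)
(array([ 0.44  , -0.4128], dtype=float32), array([0.1271, 0.085 ], dtype=float32), -0.013)
```

Request:
carry_out([
  [[0,-0.007,-0.124],[0,0,0],0.03],
  [[0,0,-0.124],[0,0,0],0.03],
  [[0,0,-0.124],[0,0,0],0.03],
  [[0,0,0],[0.0095,-0.0317,0],0.03],
  [[0,0,0],[0.0095,-0.0317,0],0.03],
  [[0,0,0],[0.0095,-0.0317,0],0.03],
  [[0,0,0],[0.0095,-0.0317,0],0.03],
  [[0,0,0],[0.0095,-0.0317,0],0.03],
  [[0,0,0],[0.0095,-0.0317,0],0.03],
  [[0,0,0],[0.0095,-0.0317,0],0.03],
])

```text
time: 45.47
tool_pos: [0.4364, -0.1812, 0.2031]
eef_rot: [-0.001, 0.985, 0.171, -0.002]
ft_force: [0.6, 1.7, -0.5]
finger_gap: 0.03
gripper_force: 0.0
```

Request:
carry_out([
  [[0,0,0],[0.0095,-0.0317,0],0.03],
  [[0,0,0],[0.0095,-0.0317,0],0.03],
  [[0,0,0],[0.0095,-0.0317,0],0.03],
  [[0,0,0],[0,0,0.02],0.03],
  [[0,0,0],[0,0,0],0.03],
  [[0,0,0],[0,0,0],0.03],
])

```text
time: 45.97
tool_pos: [0.4308, -0.0842, 0.1835]
eef_rot: [-0.001, 0.985, 0.171, -0.003]
ft_force: [-0.2, -0.9, -0.6]
finger_gap: 0.0299
gripper_force: 0.0
```

```bash
python3 - <<'E'
from h import *
st(); level(.342); plan([(.433,-.0859,.060,.342)])
im=shot('side'); f=im['frame'].copy()
for q in [(.4236+s*.94-.0*t,-.0893+s*.335,.088) for s in(-.03,0,.03) for t in(0,)]: cv2.circle(f,tuple(proj(im,q).round().astype(int)),1,(0,0,255),-1)
cv2.imwrite('pics/s7.png',cv2.resize(f[150:300,180:380],None,fx=4,fy=4,interpolation=cv2.INTER_CUBIC))
E
```

```text
zaxis [-0.007  0.001 -1.   ] tilt 0.4 [-0.85 -0.18  0.87  2.03  0.14  1.24 -1.26] tau_tool [-0.059 -0.144  0.016] [-0.21 -0.94 -0.55] [ 0.431 -0.084  0.183]
level [-0.003  0.006  0.001]
at [ 0.4308 -0.0842  0.1835] 0.343
turn 0.001 shift 0.0015 0.0023 0.1235
```

View pics/s7.png

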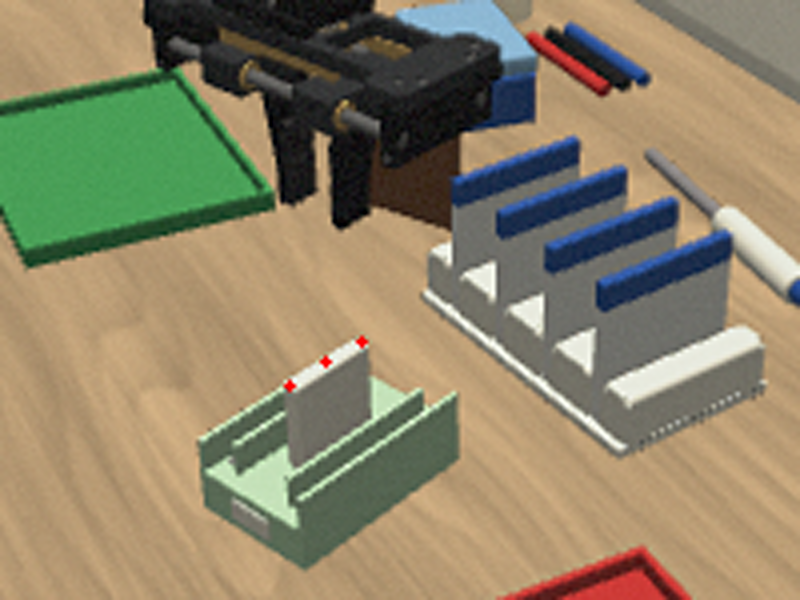

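The predicted handle points (red, ~325,362 in the crop) lie on tote_a's white handle top. Descend.

Request:
carry_out([
  [[-0.003,0.006,0],[0.0015,0.0023,0.025],0.03],
  [[0,0,0],[0,0,0.025],0.03],
  [[0,0,0],[0,0,0.025],0.03],
  [[0,0,0],[0,0,0.02],0.03],
  [[0,0,0],[0,0,0.015],0.03],
  [[0,0,0],[0,0,0.013],0.03],
  [[0,0,0],[0,0,0],0.03],
  [[0,0,0],[0,0,0],0.03],
])

```text
time: 46.68
tool_pos: [0.4342, -0.0867, 0.0619]
eef_rot: [0.0, 0.986, 0.169, 0.001]
ft_force: [-0.1, 0.1, -0.3]
finger_gap: 0.0299
gripper_force: 0.0
```

```bash
python3 - <<'E'
from h import *
st(); level(.342); plan([(.433,-.0859,.060,.342)])
E
```

```text
zaxis [ 0.001 -0.    -1.   ] tilt -0.1 [-0.84  0.08  0.99  2.17 -0.08  0.93 -1.04] tau_tool [-0.117 -0.178  0.026] [-0.06  0.13 -0.31] [ 0.434 -0.087  0.062]
level [ 0.001 -0.001 -0.001]
at [ 0.4342 -0.0867  0.0619] 0.341
turn -0.001 shift -0.0009 -0.0012 0.0019
```

Request:
carry_out([
  [[0,0,0],[0,0,0],0.0],
  [[0,0,0],[0,0,0],0.0],
  [[0,0,0],[0,0,0],0.0],
  [[0,0,0],[0,0,0],0.0],
  [[0,0,0],[0,0,0],0.0],
  [[0,0,0],[0,0,0],0.0],
  [[0,0,0],[0,0,-0.01],0.0],
  [[0,0,0],[0,0,-0.02],0.0],
  [[0,0,0],[0,0,-0.03],0.0],
  [[0,0,0],[0,0,-0.03],0.0],
])

```text
time: 47.52
tool_pos: [0.4329, -0.086, 0.152]
eef_rot: [0.0, 0.985, 0.17, 0.0]
ft_force: [1.3, 0.4, -2.0]
finger_gap: 0.0119
gripper_force: 60.0
```

Request:
carry_out([
  [[0,0,0],[0,0,-0.035],0.0],
  [[0,0,0],[0,0,-0.035],0.0],
  [[0,0,0],[0.01,0,-0.035],0.0],
  [[0,0,0],[0.025,0,-0.03],0.0],
  [[0,0,0],[0.025,0,-0.01],0.0],
  [[0,0,0],[0.025,0,0],0.0],
  [[0,0,0],[0.025,0,0],0.0],
  [[0,0,0],[0.025,0,0],0.0],
  [[0,0,0],[0.025,0,0],0.0],
  [[0,0,0],[0.025,0,0],0.0],
])

```text
time: 48.35
tool_pos: [0.6089, -0.0224, 0.296]
eef_rot: [-0.0, 0.985, 0.171, 0.0]
ft_force: [0.3, -0.3, -2.3]
finger_gap: 0.0116
gripper_force: 60.0
```

Request:
carry_out([
  [[0,0,0],[0,0,0],0.0],
  [[0,0,0],[0,0,0],0.0],
  [[0,0,0],[0,0,0],0.0],
])

```text
time: 48.6
tool_pos: [0.6074, -0.0241, 0.2965]
eef_rot: [-0.0, 0.985, 0.17, 0.0]
ft_force: [0.3, 0.2, -2.0]
finger_gap: 0.0118
gripper_force: 60.0
```

Request:
carry_out([
  [[0,0,0],[0,0,0],0.0],
])

```text
time: 48.68
tool_pos: [0.6073, -0.0243, 0.2972]
eef_rot: [-0.001, 0.985, 0.17, 0.001]
ft_force: [-1.0, 0.4, -2.7]
finger_gap: 0.0114
gripper_force: 60.0
```

```bash
python3 - <<'E'
from h import *
st(); level(yawpose()[1])
E
```

```text
zaxis [ 0.002  0.002 -1.   ] tilt -0.1 [-0.79  0.31  0.98  1.49 -0.26  1.47 -1.04] tau_tool [ 0.03  -0.204 -0.02 ] [-0.99  0.37 -2.71] [ 0.607 -0.024  0.297]
level [-0.001 -0.003  0.   ]
```

Request:
carry_out([
  [[0,0.09,0],[0,0,0],0.0],
  [[0,0.1,0],[0,0,0],0.0],
  [[0,0.1,0],[0,0,0],0.0],
  [[0,0.1,0],[0,0,0],0.0],
  [[0,0.1,0],[0,0,0],0.0],
  [[0,0.06,0],[0,0,0],0.0],
  [[0,0,0],[0,0,0],0.0],
  [[0,0,0],[0,0,0],0.0],
  [[0,0,0],[0,0,0],0.0],
  [[0,0,0],[0,0,0],0.0],
])

```text
time: 49.52
tool_pos: [0.6085, -0.0235, 0.2974]
eef_rot: [-0.046, 0.948, 0.164, 0.268]
ft_force: [0.4, 0.2, -2.4]
finger_gap: 0.0118
gripper_force: 60.0
```

```bash
python3 - <<'E'
from h import *
st()
E
```

```text
zaxis [ 0.494  0.175 -0.852] tilt -31.6 [-0.93 -0.3   0.87  1.96  0.08  0.85 -1.28] tau_tool [-0.03  -1.06  -0.032] [ 0.39  0.19 -2.39] [ 0.609 -0.023  0.297]
```

Request:
carry_out([
  [[0,-0.1,0],[-0.005,0,0],0.0],
  [[0,-0.1,0],[-0.005,0,0],0.0],
  [[0,-0.1,0],[-0.005,0,0],0.0],
  [[0,-0.1,0],[-0.005,0,0],0.0],
  [[0,-0.1,0],[-0.005,0,0],0.0],
  [[0,-0.1,0],[-0.005,0,0],0.0],
  [[0,-0.1,0],[-0.005,0,0],0.0],
  [[0,-0.1,0],[-0.005,0,0],0.0],
  [[0,-0.1,0],[-0.005,0,0],0.0],
  [[0,-0.1,0],[-0.005,0,0],0.0],
])

```text
time: 50.35
tool_pos: [0.5645, -0.0381, 0.2911]
eef_rot: [0.039, 0.96, 0.167, -0.222]
ft_force: [-0.2, 0.2, -2.6]
finger_gap: 0.0117
gripper_force: 60.0
```

Request:
carry_out([
  [[0,-0.09,0],[0,0,0],0.0],
  [[0,-0.01,0],[0,0,0],0.0],
  [[0,0,0],[0,0,0],0.0],
  [[0,0,0],[0,0,0],0.0],
  [[0,0,0],[0,0,0],0.0],
  [[0,0,0],[0,0,0],0.0],
])

```text
time: 50.85
tool_pos: [0.5629, -0.04, 0.2934]
eef_rot: [0.046, 0.949, 0.164, -0.265]
ft_force: [-0.4, -0.8, -2.3]
finger_gap: 0.0117
gripper_force: 60.0
```

```bash
python3 - <<'E'
from h import *
st()
E
```

```text
zaxis [-0.487 -0.173 -0.856] tilt 31.1 [-0.64  0.69  0.98  1.19 -0.24  1.97 -0.92] tau_tool [0.005 0.821 0.045] [-0.39 -0.79 -2.35] [ 0.563 -0.04   0.293]
```

Request:
carry_out([
  [[0,0.1,0],[0.005,0,0],0.0],
  [[0,0.1,0],[0.005,0,0],0.0],
  [[0,0.1,0],[0.005,0,0],0.0],
  [[0,0.1,0],[0.005,0,0],0.0],
  [[0,0.1,0],[0.005,0,0],0.0],
  [[0,0.1,0],[0.005,0,0],0.0],
  [[0,0.1,0],[0.005,0,0],0.0],
  [[0,0.1,0],[0.005,0,0],0.0],
  [[0,0.1,0],[0.005,0,0],0.0],
  [[0,0.1,0],[0.005,0,0],0.0],
])

```text
time: 51.68
tool_pos: [0.6069, -0.0242, 0.2874]
eef_rot: [-0.039, 0.961, 0.166, 0.216]
ft_force: [0.3, -1.1, -4.9]
finger_gap: 0.0122
gripper_force: 60.0
```

Request:
carry_out([
  [[0,0.09,0],[0,0,0],0.0],
  [[0,0,0],[0,0,0],0.0],
  [[0,0,0],[0,0,0],0.0],
  [[0,0,0],[0,0,0],0.0],
  [[0,0,0],[0,0,0],0.0],
  [[0,0,0],[0,0,0],0.0],
])

```text
time: 52.18
tool_pos: [0.6079, -0.0243, 0.2874]
eef_rot: [-0.043, 0.952, 0.165, 0.256]
ft_force: [0.4, 0.6, -2.4]
finger_gap: 0.0116
gripper_force: 60.0
```

```bash
python3 - <<'E'
from h import *
st()
E
```

```text
zaxis [ 0.473  0.166 -0.865] tilt -30.1 [-1.04 -0.32  0.95  1.96  0.14  0.87 -1.33] tau_tool [-0.036 -0.991 -0.054] [ 0.41  0.56 -2.4 ] [ 0.608 -0.024  0.287]
```

Request:
carry_out([
  [[0,-0.1,0],[-0.005,0,0],0.0],
  [[0,-0.1,0],[-0.005,0,0],0.0],
  [[0,-0.1,0],[-0.005,0,0],0.0],
  [[0,-0.1,0],[-0.005,0,0],0.0],
  [[0,-0.1,0],[-0.005,0,0],0.0],
  [[0,-0.1,0],[-0.005,0,0],0.0],
  [[0,-0.1,0],[-0.005,0,0],0.0],
  [[0,-0.1,0],[-0.005,0,0],0.0],
  [[0,-0.1,0],[-0.005,0,0],0.0],
  [[0,-0.1,0],[-0.005,0,0],0.0],
])

```text
time: 53.02
tool_pos: [0.5647, -0.0405, 0.2802]
eef_rot: [0.037, 0.963, 0.166, -0.208]
ft_force: [-0.0, -0.5, -2.2]
finger_gap: 0.0116
gripper_force: 60.0
```

Request:
carry_out([
  [[0,-0.08,0],[0,0,0],0.0],
  [[0,0,0],[0,0,0],0.0],
  [[0,0,0],[0,0,0],0.0],
  [[0,0,0],[0,0,0],0.0],
  [[0,0,0],[0,0,0],0.0],
  [[0,0,0],[0,0,0],0.0],
])

```text
time: 53.52
tool_pos: [0.5632, -0.0418, 0.2826]
eef_rot: [0.042, 0.956, 0.163, -0.242]
ft_force: [-0.2, 0.6, -2.5]
finger_gap: 0.0112
gripper_force: 60.0
```

```bash
python3 - <<'E'
from h import *
st()
E
```

```text
zaxis [-0.448 -0.159 -0.88 ] tilt 28.4 [-0.69  0.7   1.07  1.25 -0.3   1.92 -0.89] tau_tool [-0.045  0.77   0.02 ] [-0.19  0.56 -2.54] [ 0.563 -0.042  0.283]
```

Request:
carry_out([
  [[0,0.09,0],[0,0,0],0.0],
  [[0,0.09,0],[0,0,0],0.0],
  [[0,0.09,0],[0,0,0],0.0],
  [[0,0.09,0],[0,0,0],0.0],
  [[0,0.09,0],[0,0,0],0.0],
  [[0,0.07,0],[0,0,0],0.0],
  [[0,0,0],[0,0,0],0.0],
  [[0,0,0],[0,0,0],0.0],
])

```text
time: 54.18
tool_pos: [0.5623, -0.0411, 0.2822]
eef_rot: [-0.003, 0.986, 0.169, 0.011]
ft_force: [0.3, 1.2, -1.7]
finger_gap: 0.0116
gripper_force: 60.0
```

```bash
python3 - <<'E'
from h import *
st(); level(-.067); c=np.array([.4379,.3453]); t=-.067
ty=np.array([-np.sin(t),np.cos(t)]);tx=np.array([np.cos(t),np.sin(t)]); g=c-.03*ty+.010*tx; print(g); plan([(g[0],g[1],.285,t)])
E
```

```text
zaxis [ 0.021  0.011 -1.   ] tilt -1.3 [-1.07  0.24  1.28  1.65 -0.25  1.41 -1.  ] tau_tool [ 0.038 -0.165  0.027] [ 0.29  1.19 -1.69] [ 0.562 -0.041  0.282]
level [-0.008 -0.022  0.407]
[0.44586907 0.31469781]
at [ 0.5623 -0.0411  0.2822] 0.34
turn 0.407 shift -0.1400 -0.3472 -0.0028
```

Request:
carry_out([
  [[-0.002,-0.006,0.102],[0,0,0],0.0],
  [[-0.002,-0.006,0.102],[0,0,0],0.0],
  [[-0.002,-0.005,0.102],[0,0,0],0.0],
  [[-0.002,-0.005,0.101],[0,0,0],0.0],
  [[0,0,0],[-0.0127,-0.0297,0],0.0],
  [[0,0,0],[-0.0127,-0.0297,0],0.0],
  [[0,0,0],[-0.0127,-0.0297,0],0.0],
  [[0,0,0],[-0.0127,-0.0297,0],0.0],
  [[0,0,0],[-0.0127,-0.0297,0],0.0],
  [[0,0,0],[-0.0127,-0.0297,0],0.0],
])

```text
time: 55.02
tool_pos: [0.499, 0.1429, 0.2812]
eef_rot: [0.004, 0.999, -0.034, 0.0]
ft_force: [0.4, 1.3, -1.9]
finger_gap: 0.0116
gripper_force: 60.0
```

Request:
carry_out([
  [[0,0,0],[-0.0127,-0.0297,0],0.0],
  [[0,0,0],[-0.0127,-0.0297,0],0.0],
  [[0,0,0],[-0.0127,-0.0297,0],0.0],
  [[0,0,0],[-0.0127,-0.0297,0],0.0],
  [[0,0,0],[-0.0127,-0.0297,0],0.0],
  [[0,0,0],[0,0,0],0.0],
  [[0,0,0],[0,0,0],0.0],
])

```text
time: 55.6
tool_pos: [0.4453, 0.2962, 0.2796]
eef_rot: [0.005, 0.999, -0.032, 0.0]
ft_force: [0.7, -1.2, -2.3]
finger_gap: 0.0117
gripper_force: 60.0
```

```bash
python3 - <<'E'
from h import *
st(); level(-.067); plan([(.4445,.2947,.09,-.067)])
E
```

```text
zaxis [ 0.   -0.01 -1.  ] tilt -0.1 [-1.77  0.11  1.21  1.69 -0.1   1.41 -2.19] tau_tool [-0.139 -0.127 -0.008] [ 0.68 -1.22 -2.29] [0.445 0.296 0.28 ]
level [ 0.01  -0.001  0.003]
at [0.4453 0.2962 0.2796] -0.064
turn 0.003 shift -0.0007 0.0016 0.1896
```

Request:
carry_out([
  [[0.01,0,0.003],[0,0.0015,0.02],0.0],
  [[0,0,0],[0,0,0.03],0.0],
  [[0,0,0],[0,0,0.03],0.0],
  [[0,0,0],[0,0,0.03],0.0],
  [[0,0,0],[0,0,0.03],0.0],
  [[0,0,0],[0,0,0.03],0.0],
  [[0,0,0],[0,0,0.015],0.0],
  [[0,0,0],[0,0,0],0.0],
  [[0,0,0],[0,0,0],0.0],
])

```text
time: 56.35
tool_pos: [0.447, 0.2917, 0.0946]
eef_rot: [-0.001, 0.999, -0.037, 0.0]
ft_force: [-0.6, 0.3, -1.7]
finger_gap: 0.0114
gripper_force: 60.0
```

```bash
python3 - <<'E'
from h import *
st(); level(-.067); plan([(.4445,.2947,.067,-.067)])
E
```

```text
zaxis [ 0.     0.002 -1.   ] tilt 0.0 [-1.57  0.35  1.08  1.94 -0.35  1.06 -1.98] tau_tool [-0.036 -0.142 -0.006] [-0.56  0.34 -1.74] [0.447 0.292 0.095]
level [-0.002  0.    -0.006]
at [0.447  0.2917 0.0946] -0.073
turn -0.006 shift -0.0027 -0.0029 0.0276
```

Request:
carry_out([
  [[0,0,-0.006],[-0.0027,-0.003,0.01],0.0],
  [[0,0,0],[0,0,0.008],0.0],
  [[0,0,0],[0,0,0.005],0.0],
  [[0,0,0],[0,0,0.002],0.0],
  [[0,0,0],[0,0,0],0.0],
])

```text
time: 56.77
tool_pos: [0.4437, 0.2962, 0.0694]
eef_rot: [-0.002, 0.999, -0.033, 0.0]
ft_force: [-0.5, -0.1, -1.9]
finger_gap: 0.0119
gripper_force: 60.0
```

Request:
carry_out([
  [[0,0,0],[0,0,0.002],0.0],
  [[0,0,0],[0,0,0],0.0],
])

```text
time: 56.93
tool_pos: [0.4439, 0.2963, 0.0677]
eef_rot: [-0.002, 0.999, -0.033, 0.0]
ft_force: [-0.5, 0.2, -3.0]
finger_gap: 0.0116
gripper_force: 60.0
```

Request:
carry_out([
  [[0,0,0],[0,0,0.001],0.0],
  [[0,0,0],[0,0,0],0.0],
])

```text
time: 57.1
tool_pos: [0.4441, 0.2965, 0.0672]
eef_rot: [-0.003, 0.999, -0.033, 0.0]
ft_force: [-2.1, -0.2, 2.6]
finger_gap: 0.0118
gripper_force: 60.0
```

Contact. Release, rise and move aside.

Request:
carry_out([
  [[0,0,0],[0,0,0.0005],0.0],
  [[0,0,0],[0,0,0],0.028],
  [[0,0,0],[0,0,0],0.028],
  [[0,0,0],[0,0,0],0.028],
  [[0,0,0],[0,0,0],0.028],
  [[0,0,0],[0,0,-0.02],0.03],
  [[0,0,0],[0,0,-0.03],0.03],
  [[0,0,0],[0,0,-0.04],0.03],
  [[0,0,0],[0,0,-0.04],0.03],
  [[0,0,0],[0,0,-0.03],0.03],
])

```text
time: 57.93
tool_pos: [0.4446, 0.2951, 0.2289]
eef_rot: [-0.003, 0.999, -0.033, 0.001]
ft_force: [0.5, 1.2, 0.8]
finger_gap: 0.0303
gripper_force: 0.0
```

Request:
carry_out([
  [[0,0,0],[0.02,-0.03,0],0.03],
  [[0,0,0],[0.02,-0.035,0],0.03],
  [[0,0,0],[0.02,-0.035,0],0.03],
  [[0,0,0],[0.02,-0.035,0],0.03],
  [[0,0,0],[0.02,-0.035,0],0.03],
  [[0,0,0],[0.0,-0.03,0],0.03],
  [[0,0,0],[0,0,0],0.03],
  [[0,0,0],[0,0,0],0.03],
])

```text
time: 58.6
tool_pos: [0.5551, 0.4883, 0.2258]
eef_rot: [-0.001, 0.999, -0.032, 0.0]
ft_force: [-0.4, -1.2, 0.5]
finger_gap: 0.0302
gripper_force: 0.0
```

```bash
python3 - <<'E'
from h import *
st(); shot('side','s8.png'); im=shot('top')
o=ortho(im,0.05,.3,.6,-.5,.5);m=totemask(o).astype(np.uint8);[print(r) for r in rects(cv2.morphologyEx(m,cv2.MORPH_CLOSE,np.ones((41,41))),.6,.5,amin=3000)]
o=ortho(im,0.108,.5,.75,-.2,.15); print('rack');[print(r) for r in rects(blue(o),.75,.15)]
E
```

```text
zaxis [ 0.001  0.002 -1.   ] tilt -0.0 [-1.34  0.69  0.98  1.23 -0.56  1.49 -2.07] tau_tool [-0.041 -0.121  0.041] [-0.42 -1.24  0.55] [0.555 0.488 0.226]
(array([0.4305, 0.2977], dtype=float32), array([0.1341, 0.0895], dtype=float32), -0.064)
(array([ 0.4397, -0.4131], dtype=float32), array([0.126 , 0.0857], dtype=float32), -0.036)
rack
(array([0.6185, 0.0289], dtype=float32), array([0.0984, 0.0064], dtype=float32), 0.1)
(array([ 0.6235, -0.0191], dtype=float32), array([0.0995, 0.008 ], dtype=float32), 0.097)
(array([ 0.6287, -0.0686], dtype=float32), array([0.0989, 0.0085], dtype=float32), 0.098)
(array([ 0.6336, -0.1182], dtype=float32), array([0.0989, 0.0088], dtype=float32), 0.103)
(array([ 0.7457, -0.0785], dtype=float32), array([0.015 , 0.0085], dtype=float32), -1.571)
```

View pics/s8.png

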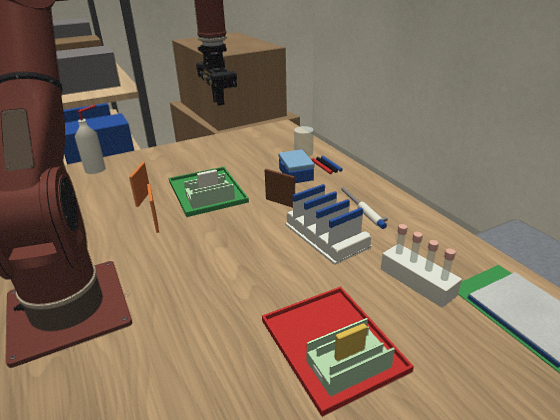

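Tote_a stands flat in the green tray (208,190), tote_b flat in the red tray (350,355), and all four plates are racked. Handing in.

```bash
python3 -c "
from bench import arm
print(arm.sign_off())"
```

```text
the job is handed in; nothing more can be done
None
```

All four plates are racked blue band up. Both totes were rocked twice: tote_a weighed about 2.4 N (empty) and stands in the green tray, while tote_b weighed about 4.8 N (bar still inside) and stands in the red tray; job handed in at about 59 s.

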